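# Clear and close the glue warmer

## Robot

A 7-joint arm with a two-finger parallel gripper is mounted at the origin on a cart in front of the work surface, level with it; the furniture and walls round the work are solid. World frame = base frame: x ahead of the robot, y to its left, z up, the work surface at z = 0. Lengths are in m, angles in rad, forces in N, time in s.
With the tool pointing down it reaches from about 0.35 to 0.9 m from the base axis. Payload 7.2 kg.
Tool frame: the origin (TCP) lies where the fingers leave the gripper's body, on its centre line; the fingertips stand robot.nose_length ahead of it and the grasp point (between the pads) lies 54 mm ahead of it (robot.nose_length is the distance from the TCP to the fingertips, in m); z points along the fingers, y is the direction in which the jaws open and shut (so a half turn about z gives the same grasp; the last joint's range is limited). The gripper opens to 85 mm and grips with 20 to 120 N. Pads are 22 mm wide; open, the fingers measure 114 mm over their backs; the gripper's body (76 mm by 85 mm) begins 54 mm behind the grasp point. The pads swing forward as they close: fully open they stand 13 mm farther back than shut.
Start: joints at [-1.334, 0.411, -0.013, 1.596, 0.006, 1.134, -0.082], TCP at [0.188, 0.596, 0.304] pointing down, gripper open.
Joint ranges: [-2.95, 2.95], [-0.29, 1.99], [-1.47, 1.44], [0.14, 2.54], [-1.03, 4.17], [0.13, 1.85], [-2.86, 2.86]. Speed limits (rad/s): [2.39, 2.39, 3.01, 3.01, 3.14, 3.14, 3.14].

## Interface

Orientations are given as a unit quaternion [w, x, y, z].
In Python, from station import robot gives the robot as it stands.
- The arm moves only by the tool step_arm, never from a script. Its argument "increments" is a list of rows, each a list of 3 entries, a list of its own where there are three numbers: the shift along the tool's x, y, z in units of 50 mm (1.0 is 50 mm), then the turn, a rotation vector about the tool's x, y, z in units of 8 degrees (1.0 is 8 degrees), then the opening in per cent of the stroke, from 0 (shut) to 100 (fully open). In form: [[[tx, ty, tz], [wx, wy, wz], grip], ...]. A call has 1 to 8 rows; each row shifts and turns the commanded pose from where the row before left it, along the tool's axes as they then stand; what a row does not reach is not made up. A row lasts 1/10 s, in which the tool goes at most 50 mm and 8.59 degrees, less where a joint would pass 70% of its speed; a pose out of reach is approached as far as the arm can. A call is refused whole if a number of a shift passes 1 or a number of a turn 1, either way. A call with a gripper value outside its range is refused whole. The fingers move at their own pace and stop on an object; the grip force is fixed at half the most. Time passes only in rows, so rows that do not move let the fingers close. It gives the time, the measured TCP pose, the force and the opening at its end, in the units of the state.
- robot.observe(): the state, without advancing time (a new reading comes with each control period).
- robot.grab_frame(name): name is "side" or "top"; returns a dict with "pixels" (480x640x3 uint8, blue, green, red), "z_map" (480x640 float32, m along the optical axis (not along the pixel's ray), 0 where there is no reading), "mtx" (3x3 intrinsics, pixels), "camera_from_world" (4x4, takes a point from world to camera coordinates). Camera axes: x right, y up, looking along -z (the intrinsics and any distortion apply to the point x, -y, -z); pixel columns grow to the right and rows downward; lengths in m; the calibration is good to about 2 mm. A picture is of the moment at which its call begins.
- robot.hand_in(): hands the job in, once; it reports no verdict.
Trained networks look in a picture, given as the dict that the camera call returned (one of the last four; its "shot" number tells which), for a name from the list of things; names that differ only in an ending like _2 or _b are one class to them, and where a whole thing is asked for, a point or a joint stands for the part that bears it (a point fixed in the world has none). Each returns a list of dicts, best first, with "p" (0 to 1); they miss things now and then, are a little off and sometimes report something else, mostly with a low value. They report only what shows in the picture. A call takes as long as a camera call.
- robot.search_frame(label, picture): "position" ([column, row] in pixels, amid what is visible of it).
- robot.landmark_of(label, picture): "position" ([column, row] in pixels: a listed point, or the origin of a listed thing).
The state is a dict: "clock": time; "qpos": joint angles; "joint_velocities": joint speeds; "joint_efforts": joint torques, N m; "eef_pos": TCP position; "ee_rot": TCP orientation; "contact_force": force on the tool from outside, world axes, zero at the start; "moment": the same for the moment, N m; "finger_gap": finger opening in m.
Only numpy, scipy, OpenCV 4.12 (cv2) and the standard library are available. Lean on these libraries where they do the work, as an engineer would, in place of code of your own. Each camera call takes 0.05 s, during which the arm holds its last target. There are 200 camera calls.

## Task

The glue session is over and the cups have stuck in the warmer. Free every cup with a twist and a pull, and hang each one by its handle on a drip-rail hook of its own, pushed in past the sprung latch so that the latch shuts behind the handle. When all the cups hang, put the cover on the empty warmer, fully down all round; leave the other things on the bench alone.

Things in the scene. Friction and masses are not known exactly. Their poses are not given: they have to be found in the camera images.
- cup1_mid (a point): round steel glue cup: 66 mm diameter, 105 mm tall, 0.22 kg, wall 3 mm; rim band 8 mm thick (29 to 37 mm from the axis) on the top 12.5 mm. Point: on the axis, 52.5 mm above the underside. z up through the mouth, x towards the handle. A lug sticks out along +y and -y to 42 mm from the axis, 22 to 28 mm above the underside. Two or three cups are there; None if absent
- cup2_mid (a point): another steel glue cup, the same as cup1 (centre point and axes likewise; None if absent). How a cup sticks: its lugs lie under the warmer's deck and its foot is jammed between two spring pads (up to 10 N at the rim to turn it, up to 20 N to draw it), so a straight pull cannot free it; first it must be turned about its axis, anticlockwise seen from above, by 45 degrees (35 to 55 will do)
- cup3_mid (a point): another steel glue cup, the same as cup1 (centre point and axes likewise; None if absent). Once turned 45 degrees anticlockwise the lugs stand in the notches of the hole and a cup comes straight up; the pads let go after 12 mm of lift, and it is clear of the warmer after 40 mm. The handles of the stuck cups point to the warmer's -x, within 4 degrees
- cup1_eye (a point): middle of the top bar of cup1's handle, on the bar's centre line: 46 mm from the cup's axis along its x, 87 mm above its underside. The handle is a closed loop of 7 mm round bar in the cup's x-z plane, reaching out to 63 mm from the axis; its bottom bar is 44 mm below the top bar
- cup2_eye (a point): middle of the top bar of cup2's handle; the same shape as cup1's
- cup3_eye (a point): middle of the top bar of cup3's handle; the same shape as cup1's
- hook1 (a point): seat of the rail's most -y hook: top of its level 7 mm rod, 193.5 mm above the bench, where a handle's bar shall lie. Axes are the rail's: the hook points out along -x to the robot, z up. From here the wooden rail's face is 49 mm behind (+x), the upturned tip 21 mm in front and 20 mm high; an upper rod ends overhead, 43 mm up, carrying the latch. Rail top: 256 mm above the bench
- hook2 (a point): seat of the middle hook, like hook1 and 130 mm from it in +y. Way in: the cup stands upright beside the hook, handle along the rail's y; the handle's top bar, centre 25 to 35 mm above the seat, goes +x over the tip, swings the latch in, stops over the seat (5 mm either way) and is lowered: the rod is then inside the loop, the latch snaps shut above the bar
- hook3 (a point): seat of the most +y hook, like hook2 and 130 mm from it in +y. Let go, a cup swings down until its weight is under the hook, tilted about 50 degrees, and takes 70 mm to either side; an upright cup being hung takes 100 mm on its side, so fill the row from one end, holding each cup on the side of the hooks still empty
- latch1 (a joint): sprung latch of hook 1, rad: 0 = shut against the inside of the hook's tip (it cannot swing outward), up to 1.45 = swung inward; takes 1 to 2 N and shuts by itself
- latch2 (a joint): sprung latch of hook 2, rad: 0 = shut against the inside of the hook's tip (it cannot swing outward), up to 1.45 = swung inward; takes 1 to 2 N and shuts by itself
- latch3 (a joint): sprung latch of hook 3, rad: 0 = shut against the inside of the hook's tip (it cannot swing outward), up to 1.45 = swung inward; takes 1 to 2 N and shuts by itself
- deck_top (a point): centre of the warmer's flat top, 48 mm above the bench. The warmer is a fixed metal box, 104 mm (x) by 286 mm (y) by 48 mm; y along its row of wells, z up. Wells at y = -88 (cup1), 0 (cup2), +88 mm (cup3), floors 12 mm above the bench, so cup rims stand at 117 mm. The holes have radius 36.5 mm, with two notches 60 degrees wide
- cover_grip (a point): middle of the handle of the warmer's metal cover: a level bar 10 mm thick, 100 mm long in y, 52 mm above the skirt's lower edge, 40 mm above the sheet's underside. z up. Cover 120 mm (x) by 302 mm (y), 0.35 kg; its skirt, 12 mm deep, drops over the warmer's top with 6 mm to spare each side. Starts flat on the bench before the warmer
- mug: white pottery mug with one handle, 82 x 116 x 94 mm, upright on the bench; a bystander (point: centre of its underside)
- sand_block: cork sanding block, 61 x 101 x 32 mm, lying on the bench; a bystander (point: centre of its underside)
- wood_block: block of hardwood, 38 x 120 x 25 mm, lying on the bench; a bystander (point: centre of its underside)

How it is judged:
By the outcome, as a careful person would: the job done as asked, in the order asked, and still so for the second after the job is handed in, with the robot touching nothing.
Of cup1, cup2, cup3 only 2 to 3 are there at a start; the rules pass over those that are not, and their reading is None.
At some moment in a run one of cover may be knocked a few centimetres aside while the robot is not near it.
It also fails if it takes over 210 s, if anything falls off the work surface, if the arm or the gripper's body presses on something with over 40 N, if the wrist force passes 120 N, or if a joint passes its speed limit or range.

## Working session

There is one attempt and no reset: what is moved stays moved. The work goes in short steps, Python scripts to look and compute and a tool call to move; the robot and the scene stay as the last step left them, time stands still between calls to the robot, and variables do not carry over. Pictures are saved under pics/ and viewed, about 12 in all and at most 16, crops included, and the job is handed in when it is done.

Besides the shell and the picture viewer there is one more tool, called after "Emit:" as a command line: name --argument value ..., lists and objects as JSON in quotes. step_arm: Moves the arm, as the interface text tells. Its arguments: {"type":"object","properties":{"increments":{"type":"array"}},"required":["increments"]}

```bash
ls; mkdir -p pics
cat > h.py <<'E'
import numpy as np, cv2
from station import robot
def world(f,px,r=2,z=None):
    K=f["mtx"];T=np.linalg.inv(f["camera_from_world"])
    u,v=px;d=np.array([(u-K[0,2])/K[0,0],-(v-K[1,2])/K[1,1],-1.])
    o=T[:3,3];dw=T[:3,:3]@d
    if z is not None: return o+dw*(z-o[2])/dw[2]
    u,v=int(round(u)),int(round(v));p=f["z_map"][max(v-r,0):v+r+1,max(u-r,0):u+r+1];p=p[p>0]
    return o+dw*np.median(p) if p.size else None
def cloud(f):
    K=f["mtx"];T=np.linalg.inv(f["camera_from_world"]);z=f["z_map"].astype(float)
    v,u=np.indices(z.shape);d=np.stack([(u-K[0,2])/K[0,0],-(v-K[1,2])/K[1,1],-np.ones_like(z)],-1)*z[...,None]
    w=d@T[:3,:3].T+T[:3,3];w[z<=0]=np.nan;return w
def proj(f,p):
    c=f["camera_from_world"]@np.r_[p,1];K=f["mtx"];return K[0,0]*c[0]/-c[2]+K[0,2],K[1,1]*-c[1]/-c[2]+K[1,2]
E
python3 - <<'E'
from h import *
np.set_printoptions(precision=4,suppress=True)
print(robot.nose_length,robot.observe())
for c in("top","side"):
    f=robot.grab_frame(c);cv2.imwrite(f"pics/{c}0.png",f["pixels"]);np.save(c,f,allow_pickle=True)
    T=np.linalg.inv(f["camera_from_world"]);print(c,T[:3,3],-T[:3,2],f["mtx"][0,0])
    for n in "cup1_mid cup1_eye cup2_eye cup3_eye hook1 hook2 hook3 deck_top cover_grip mug sand_block wood_block".split():
        for r in robot.landmark_of(n,f)[:3]:
            print(n,np.round(r["position"],1),round(r["p"],2),world(f,r["position"]))
E
```

```text
pics
0.0726 {'clock': 0.0, 'qpos': array([-1.3342,  0.4119, -0.0127,  1.597 ,  0.0056,  1.1343, -0.0822]), 'joint_velocities': array([ 0.0006,  0.0015,  0.0006,  0.0011,  0.001 , -0.0014,  0.0007]), 'joint_efforts': array([  0.0003, -60.0656,   0.6824, -29.9414,   0.0139,   0.0109,
         0.    ]), 'eef_pos': array([0.1875, 0.5958, 0.303 ]), 'ee_rot': array([-0.0001,  0.1518,  0.9884, -0.0008]), 'contact_force': array([ 0.1246, -0.0268, -0.0542]), 'moment': array([ 0.018 , -0.0057,  0.0274]), 'finger_gap': 0.08525312751964743}
top [0.4407 0.2257 1.3108] [ 0.0706 -0.0172 -0.9974] 479.47066007545953
cup1_mid [309.4 235.8] 0.96 [0.5147 0.2364 0.024 ]
cup1_eye [309.3 260.4] 0.56 [0.4483 0.2373 0.0954]
cup2_eye [278.7 259.5] 0.89 [0.4525 0.3173 0.058 ]
hook1 [379.6 170.6] 0.96 [0.6494 0.0712 0.2272]
hook1 [433.6 166.8] 0.94 [ 0.6625 -0.0617  0.1946]
hook1 [322.7 169.1] 0.69 [0.6524 0.2018 0.2408]
hook2 [379.6 170.6] 0.96 [0.6494 0.0712 0.2272]
hook2 [433.6 166.8] 0.94 [ 0.6625 -0.0617  0.1946]
hook2 [322.7 169.1] 0.69 [0.6524 0.2018 0.2408]
hook3 [379.6 170.6] 0.96 [0.6494 0.0712 0.2272
[... 641 characters left out ...]

hook1 [435.1 281.7] 0.74 [ 0.6582 -0.061   0.1926]
hook1 [373.4 219.8] 0.74 [0.6563 0.1961 0.1891]
hook1 [404.7 248.7] 0.72 [0.664  0.0648 0.1888]
hook2 [435.1 281.7] 0.74 [ 0.6582 -0.061   0.1926]
hook2 [373.4 219.8] 0.74 [0.6563 0.1961 0.1891]
hook2 [404.7 248.7] 0.72 [0.664  0.0648 0.1888]
hook3 [435.1 281.7] 0.74 [ 0.6582 -0.061   0.1926]
hook3 [373.4 219.8] 0.74 [0.6563 0.1961 0.1891]
hook3 [404.7 248.7] 0.72 [0.664  0.0648 0.1888]
deck_top [300.7 250.8] 0.74 [0.4745 0.2465 0.1161]
cover_grip [245.2 273.9] 0.57 [0.3327 0.2922 0.055 ]
mug [344.8 234.1] 0.97 [0.6646 0.3623 0.025 ]
sand_block [389.6 339.5] 0.64 [ 0.5694 -0.0439  0.0319]
wood_block [258.3 231. ] 0.83 [0.4428 0.5159 0.0064]
```

Run:
```python
from h import *
for c in("top","side"):
    im=cv2.imread(f"pics/{c}0.png")[130:350,170:460] if c=="top" else cv2.imread("pics/side0.png")[150:370,190:480]
    cv2.imwrite(f"pics/{c}0c.png",cv2.resize(im,None,fx=2.7,fy=2.7,interpolation=cv2.INTER_CUBIC))
```

```text
(no output)
```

View pics/top0c.png

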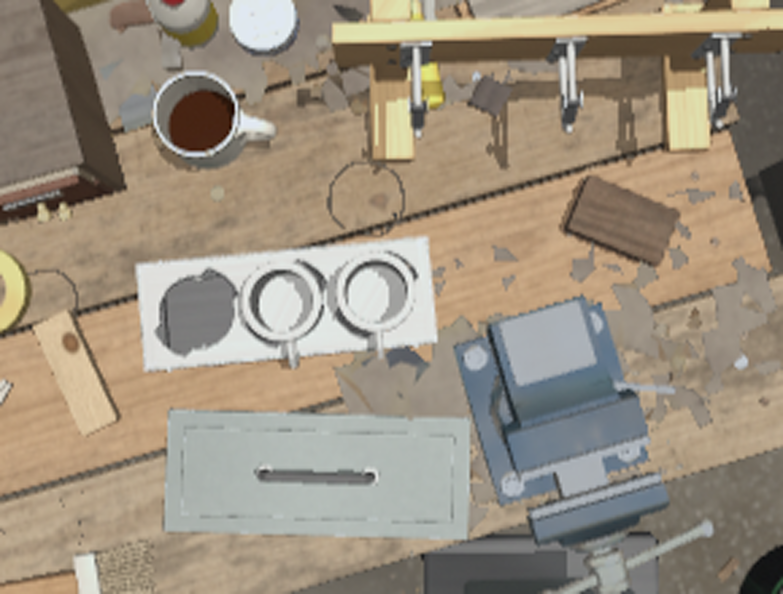

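View pics/side0c.png

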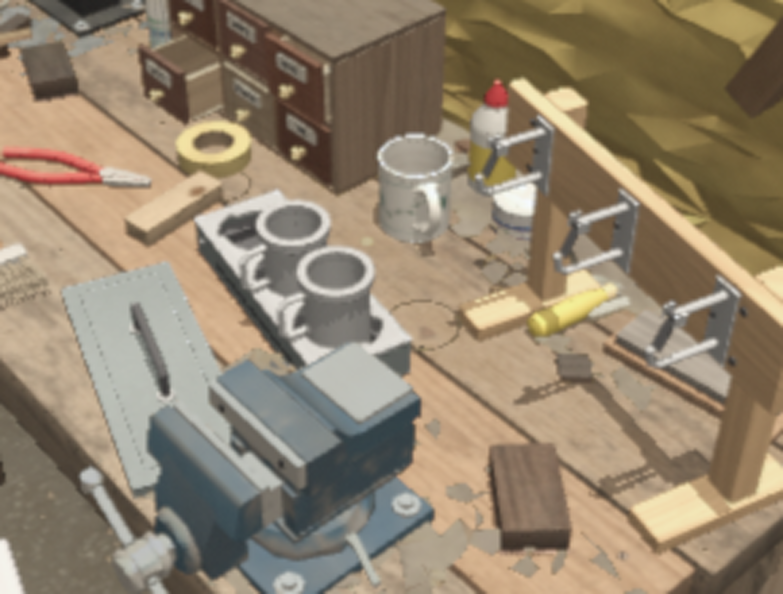

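The views show two cups, in the middle and -y wells (top crop ≈(283,300) and (375,292)). The +y well at (197,312) is empty, the cover lies in front at (317,475), and the rail with three hooks is at the back. Next I'll fit the exact geometry.

Run:
```python
from h import *
np.set_printoptions(precision=4,suppress=True)
F={c:np.load(c+".npy",allow_pickle=True).item() for c in("top","side")}
def circ(P):
    A=np.c_[2*P,np.ones(len(P))];s=np.linalg.lstsq(A,(P**2).sum(1),rcond=None)[0];return s[:2],np.sqrt(s[2]+s[:2]@s[:2])
for c,f in F.items():
    w=cloud(f).reshape(-1,3)
    box=(w[:,0]>.38)&(w[:,0]<.6)&(w[:,1]>.12)&(w[:,1]<.5)
    d=w[box&(abs(w[:,2]-.048)<.006)][:,:2].astype(np.float32)
    print(c,"deck",len(d),cv2.minAreaRect(d))
    r=w[box&(abs(w[:,2]-.117)<.006)]
    for y in(.235,.318):
        q=r[(np.hypot(r[:,0]-.503,r[:,1]-y)<.045)]
        if len(q)>10: print("rim",y,len(q),q.mean(0),cv2.minEnclosingCircle(q[:,:2].astype(np.float32)))
    t=w[(abs(w[:,2]-.256)<.005)&(w[:,0]>.6)&(w[:,0]<.85)&(w[:,1]>-.2)&(w[:,1]<.4)][:,:2].astype(np.float32)
    print("rail",cv2.minAreaRect(t) if len(t)>9 else 0)
    h=w[(abs(w[:,2]-.012)<.006)&(w[:,0]>.22)&(w[:,0]<.41)&(w[:,1]>.13)&(w[:,1]<.5)][:,:2].astype(np.float32)
    print("cover",len(h),cv2.minAreaRect(h))
    v=w[(w[:,0]>.25)&(w[:,0]<.5)&(w[:,1]>-.05)&(w[:,1]<.16)&(w[:,2]>.05)]
    if len(v): print("vise",v.min(0),v.max(0))
    hb=w[(abs(w[:,2]-.05)<.015)&(w[:,0]>.24)&(w[:,0]<.40)&(w[:,1]>.17)&(w[:,1]<.45)]
    if len(hb): print("bar",len(hb),cv2.minAreaRect(hb[:,:2].astype(np.float32)),hb[:,2].max())
    for y in(-.061,.068,.198):
        k=w[(abs(w[:,1]-y)<.03)&(w[:,0]>.6)&(w[:,0]<.695)&(w[:,2]>.18)&(w[:,2]<.245)]
        print("hook",y,len(k),k.min(0),k.max(0),np.median(k,0)) if len(k) else 0
```

```text
top deck 1996 ((0.49319836497306824, 0.29223155975341797), (0.36691126227378845, 0.15910448133945465), 82.19817352294922)
rim 0.235 266 [0.5048 0.2372 0.1169] ((0.5046414136886597, 0.2375042736530304), 0.03702810779213905)
rim 0.318 277 [0.4982 0.3243 0.1169] ((0.5018337965011597, 0.3177485466003418), 0.04446468502283096)
rail ((0.7277323603630066, 0.06909206509590149), (0.0511576309800148, 0.3970518112182617), 0.8687519431114197)
cover 4419 ((0.3153529763221741, 0.31578943133354187), (0.18374355137348175, 0.37652844190597534), 2.9083011150360107)
vise [ 0.2502 -0.0217  0.0501] [0.4973 0.1342 0.1601]
bar 172 ((0.32943207025527954, 0.29952579736709595), (0.1124262735247612, 0.010460362769663334), 86.92784881591797) 0.06236867596402318
hook -0.061 181 [ 0.6346 -0.0692  0.1868] [ 0.6945 -0.0533  0.2448] [ 0.6604 -0.0607  0.2239]
hook 0.068 155 [0.6328 0.0608 0.186 ] [0.6938 0.0767 0.2449] [0.6601 0.0693 0.2347]
hook 0.198 117 [0.6327 0.1899 0.1884] [0.6939 0.2056 0.2449] [0.6548 0.1986 0.2392]
side deck 812 ((0.4994954764842987, 0.3232495188713074), (0.10826579481363297, 0.2916437685489
[... 215 characters left out ...]
7897210121155)
rail ((0.7300986051559448, 0.06697914004325867), (0.05027709901332855, 0.40010297298431396), 0.8488540053367615)
cover 2348 ((0.31568706035614014, 0.32368528842926025), (0.18671590089797974, 0.35343053936958313), 0.6694841384887695)
vise [ 0.2501 -0.0261  0.05  ] [0.4976 0.1286 0.1569]
bar 127 ((0.33052247762680054, 0.29146629571914673), (0.11003123968839645, 0.009836073964834213), 87.19768524169922) 0.05974428572132395
hook -0.061 240 [ 0.6346 -0.0738  0.1863] [ 0.6949 -0.056   0.2449] [ 0.6573 -0.0658  0.2235]
hook 0.068 198 [0.6347 0.0565 0.1861] [0.6946 0.077  0.2449] [0.655  0.0642 0.222 ]
hook 0.198 175 [0.6319 0.1853 0.1876] [0.6944 0.2046 0.2446] [0.6541 0.1938 0.2231]
```

Run:
```python
from h import *
np.set_printoptions(precision=4,suppress=True)
F={c:np.load(c+".npy",allow_pickle=True).item() for c in("top","side")}
C={"top":[(.5048,.2370),(.4982,.3243)],"side":[(.5048,.2315),(.4983,.3192)]}
for c,f in F.items():
    w=cloud(f).reshape(-1,3)
    for x,y in C[c]:
        d=w[:,:2]-(x,y);r=np.hypot(*d.T);k=(r>.042)&(r<.066)&(w[:,2]>.058)&(w[:,2]<.112)&(d[:,0]<-.02)
        a=np.degrees(np.arctan2(d[k,1],d[k,0]))%360
        print(c,k.sum(),np.median(a),np.percentile(a,[10,90]),r[k].max(),w[k,2].max())
    for y in(-.12,0,.13):
        k=(abs(w[:,1]-y)<.03)&(w[:,2]>.2)&(w[:,2]<.25)&(w[:,0]>.68)&(w[:,0]<.76);print("face",y,k.sum(),np.median(w[k,0]) if k.any() else 0)
    for i in range(1,4):
        k=(abs(w[:,1]-(-.061+.13*(i-1)))<.02)&(w[:,0]>.61)&(w[:,0]<.642)&(w[:,2]>.19)&(w[:,2]<.22)
        print("tip",i,k.sum(),np.median(w[k],0),w[k].max(0)[2])
im=F["top"]["pixels"]
```

```text
top 25 181.87437639268245 [178.9794 184.8851] 0.06325806519448353 0.1064557967038362
top 30 188.5462409624522 [184.8851 190.7027] 0.06325043823610765 0.10797340836403135
face -0.12 85 0.7089280909392075
face 0 138 0.7070735044906094
face 0.13 136 0.7050928321583912
tip 1 12 [ 0.6381 -0.0604  0.2125] 0.21687572958530144
tip 2 13 [0.6373 0.0685 0.2121] 0.21398585906640633
tip 3 19 [0.6393 0.1985 0.2122] 0.2166808645185443
side 70 180.8446509297506 [109.7273 183.5961] 0.06563488517255205 0.11168259060599539
side 47 187.0990658503816 [184.0818 190.41  ] 0.06249216689933282 0.10426220675680431
face -0.12 446 0.7111798923566566
face 0 339 0.708824357033804
face 0.13 254 0.7068852977202305
tip 1 19 [ 0.6393 -0.0666  0.2061] 0.21607503523307148
tip 2 19 [0.6377 0.0639 0.2057] 0.21370824399648858
tip 3 26 [0.638  0.1936 0.2069] 0.21789793779692923
```

```bash
cat >> h.py <<'E'
from scipy.spatial.transform import Rotation as Ro
def to(p,jaw=None):
    s=robot.observe();R=Ro.from_quat(np.roll(s["ee_rot"],-1));M=R.as_matrix()
    cur=np.degrees(np.arctan2(M[1,1],M[0,1]))
    d=(M.T@(np.array(p)-s["eef_pos"]))/.05
    print("shift units",np.round(d,2),"jaw",round(cur,1),"tilt z",np.round(M[:,2],3),"pos",np.round(s["eef_pos"],4),"F",np.round(s["contact_force"],1),"gap",round(s["finger_gap"],4),"t",s["clock"],"q",np.round(s["qpos"],2))
    if jaw is not None:
        G=np.array([[np.sin(np.radians(jaw))*-1,np.cos(np.radians(jaw)),0],[np.cos(np.radians(jaw)),np.sin(np.radians(jaw)),0],[0,0,-1]]).T
        # columns: tool x,y,z
        y=np.array([np.cos(np.radians(jaw)),np.sin(np.radians(jaw)),0]);z=np.array([0,0,-1.]);G=np.c_[np.cross(y,z),y,z]
        print("turn units",np.round(np.degrees(Ro.from_matrix(M.T@G).as_rotvec())/8,2),"shift after turn",np.round(G.T@(np.array(p)-s["eef_pos"])/.05,2))
E
sed -i '/G=np.array(\[\[/d' h.py
```

Emit:
step_arm --increments '[[[0,0,0],[0,0,1],100],[[0,0,0],[0,0,1],100],[[0,0,0],[0,0,1],100],[[0,0,0],[0,0,1],100],[[0,0,0],[0,0,1],100],[[0,0,0],[0,0,1],100],[[0,0,0],[0,0,1],100],[[0,0,0],[0,0,1],100]]'

```text
clock: 2.1
eef_pos: [0.1875, 0.5962, 0.3039]
ee_rot: [-0.0, 0.655, 0.756, 0.0]
contact_force: [0.0, -1.2, -0.5]
finger_gap: 0.0852
```

Emit:
step_arm --increments '[[[0,0,0],[0,0,1],100],[[0,0,0],[0,0,1],100],[[0,0,0],[0,0,1],100],[[0,0,0],[0,0,1],100],[[0,0,0],[0,0,1],100],[[0,0,0],[0,0,1],100],[[0,0,0],[0,0,0.5],100],[[0,0,0],[0,0,0],100]]'

```text
clock: 2.9
eef_pos: [0.1874, 0.5962, 0.3039]
ee_rot: [0.0, 0.919, 0.395, 0.0]
contact_force: [0.2, 0.0, -0.1]
finger_gap: 0.0854
```

```bash
python3 -c "
from h import *
to((.5048,.2345,.25),-43.5)"
```

```text
shift units [-0.88  9.58  1.08] jaw -43.5 tilt z [ 0. -0. -1.] pos [0.1874 0.5962 0.3039] F [ 0.2  0.  -0.1] gap 0.0854 t 2.9 q [-1.64  0.43  0.41  1.62 -0.18  1.13 -1.94]
turn units [0. 0. 0.] shift after turn [-0.88  9.59  1.08]
```

Emit:
step_arm --increments '[[[-0.07,0.8,0],[0,0,0],100],[[-0.07,0.8,0],[0,0,0],100],[[-0.07,0.8,0],[0,0,0],100],[[-0.07,0.8,0],[0,0,0],100],[[-0.07,0.8,0],[0,0,0],100],[[-0.07,0.8,0],[0,0,0],100],[[-0.07,0.8,0],[0,0,0],100],[[-0.07,0.8,0],[0,0,0],100]]'

```text
clock: 3.7
eef_pos: [0.4015, 0.3544, 0.3042]
ee_rot: [-0.0, 0.918, 0.396, 0.0]
contact_force: [0.4, 0.8, -0.4]
finger_gap: 0.0852
```

Emit:
step_arm --increments '[[[-0.08,0.8,0.2],[0,0,0],100],[[-0.08,0.8,0.2],[0,0,0],100],[[-0.08,0.8,0.3],[0,0,0],100],[[-0.08,0.78,0.38],[0,0,0],100],[[0,0,0],[0,0,0],100],[[0,0,0],[0,0,0],100]]'

```text
clock: 4.3
eef_pos: [0.5053, 0.2338, 0.2495]
ee_rot: [0.0, 0.919, 0.395, -0.0]
contact_force: [-0.0, -0.1, 0.3]
finger_gap: 0.0852
```

Run:
```python
from h import *
to((.5048,.2345,.165),-43.5)
for c in("top","side"):
    f=robot.grab_frame(c); im=f["pixels"].copy()
    s=robot.observe();p=s["eef_pos"]
    for q in (p,p-[0,0,.0726],np.array([.5048,.2345,.117])):
        cv2.drawMarker(im,tuple(int(round(v)) for v in proj(f,q)),(0,0,255),0,8)
    x,y=map(int,proj(f,p)); a=im[y-60:y+80,x-75:x+75]; cv2.imwrite(f"pics/{c}1.png",cv2.resize(a,None,fx=2.6,fy=2.6,interpolation=cv2.INTER_CUBIC))
a=cv2.imread("pics/top1.png");b=cv2.imread("pics/side1.png");cv2.imwrite("pics/m1.png",np.hstack([a,b]))
```

```text
shift units [ 0.01 -0.02  1.69] jaw -43.5 tilt z [-0.001 -0.001 -1.   ] pos [0.5053 0.2338 0.2495] F [-0.  -0.1  0.3] gap 0.0852 t 4.3 q [-0.95  0.38  0.56  1.86 -0.24  0.97 -1.04]
turn units [-0.    0.01 -0.  ] shift after turn [ 0.   -0.02  1.69]
```

View pics/m1.png

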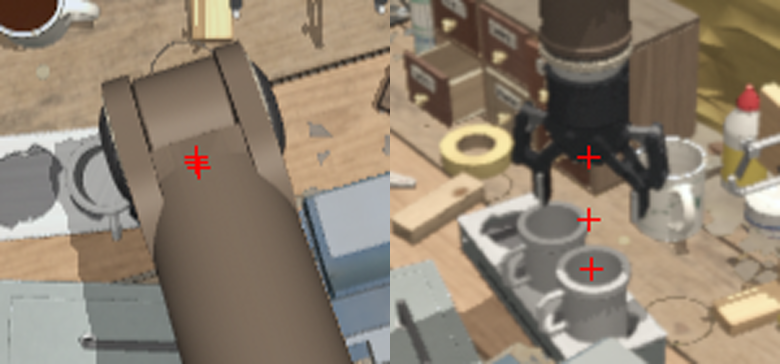

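The side crop shows the fingers centred over cup1's rim, with the tip midpoint at about (591,212) and the rim at (592,265). I'll descend now.

Emit:
step_arm --increments '[[[0,0,0.3],[0,0,0],100],[[0,0,0.3],[0,0,0],100],[[0,0,0.2],[0,0,0],100],[[0,0,0.2],[0,0,0],100],[[0,0,0.2],[0,0,0],100],[[0,0,0.2],[0,0,0],100],[[0,0,0.2],[0,0,0],100],[[0,0,0.1],[0,0,0],100]]'

```text
clock: 5.2
eef_pos: [0.5046, 0.2346, 0.1638]
ee_rot: [0.0, 0.919, 0.395, -0.001]
contact_force: [-1.3, 0.3, 0.1]
finger_gap: 0.0858
```

Emit:
step_arm --increments '[[[0,0,0],[0,0,0],60],[[0,0,0],[0,0,0],60],[[0,0,0],[0,0,0],60],[[0,0,0],[0,0,0],60],[[0,0,0],[0,0,0],60],[[0,0,0],[0,0,0],60]]'

```text
clock: 5.8
eef_pos: [0.5051, 0.2347, 0.1651]
ee_rot: [-0.0, 0.919, 0.395, 0.0]
contact_force: [-0.2, 0.6, 0.9]
finger_gap: 0.0736
```

Emit:
step_arm --increments '[[[0,0,0],[0,0,-0.7],50],[[0,0,0],[0,0,-0.7],50],[[0,0,0],[0,0,-0.7],50],[[0,0,0],[0,0,-0.7],50],[[0,0,0],[0,0,-0.7],50],[[0,0,0],[0,0,-0.7],50],[[0,0,0],[0,0,-0.7],50],[[0,0,0],[0,0,-0.7],50]]'

```text
clock: 6.6
eef_pos: [0.5058, 0.2346, 0.1649]
ee_rot: [0.0, 0.698, 0.716, 0.001]
contact_force: [2.8, 0.5, -3.9]
finger_gap: 0.0731
```

Emit:
step_arm --increments '[[[0,0,0],[0,0,0],50],[[0,0,0],[0,0,0],50],[[0,0,0],[0,0,0],50]]'

```text
clock: 6.9
eef_pos: [0.5055, 0.2348, 0.165]
ee_rot: [0.0, 0.7, 0.715, 0.001]
contact_force: [3.3, -0.2, -2.8]
finger_gap: 0.0734
```

Run:
```python
from h import *
to((.5048,.2345,.165))
print(robot.observe()["moment"])
f=robot.grab_frame("side"); x,y=map(int,proj(f,np.array([.5,.235,.117]))); a=f["pixels"][y-70:y+60,x-80:x+80]; cv2.imwrite("pics/s2.png",cv2.resize(a,None,fx=3.5,fy=3.5,interpolation=cv2.INTER_CUBIC))
```

```text
shift units [-0.   -0.01  0.  ] jaw 1.2 tilt z [ 0.001  0.    -1.   ] pos [0.5055 0.2348 0.165 ] F [ 3.3 -0.2 -2.8] gap 0.0734 t 6.9 q [-0.75  0.47  0.3   1.92 -0.19  0.78 -0.32]
[ 0.03590986 -1.05776288  0.07148995]
```

View pics/s2.png

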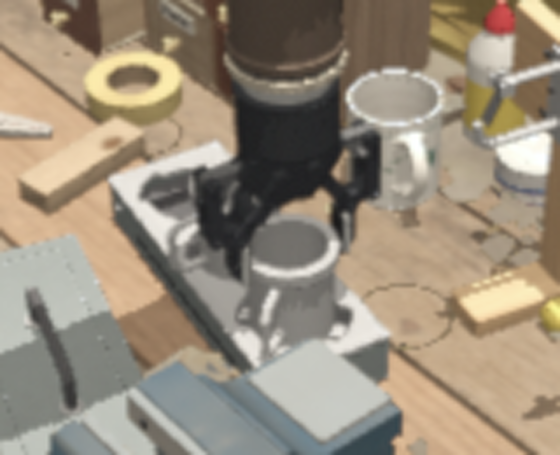

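The handle has turned with the cup and now shows at (265,310), so the pads held. Lifting now.

Emit:
step_arm --increments '[[[0,0,-0.1],[0,0,0],50],[[0,0,-0.1],[0,0,0],50],[[0,0,-0.15],[0,0,0],50],[[0,0,-0.15],[0,0,0],50],[[0,0,-0.2],[0,0,0],50],[[0,0,-0.2],[0,0,0],50],[[0,0,-0.2],[0,0,0],50],[[0,0,-0.2],[0,0,0],50]]'

```text
clock: 7.75
eef_pos: [0.5049, 0.2348, 0.231]
ee_rot: [-0.0, 0.699, 0.715, 0.0]
contact_force: [0.3, -0.3, -2.6]
finger_gap: 0.0732
```

Emit:
step_arm --increments '[[[0,0,-0.3],[0,0,0],50],[[0,0,-0.3],[0,0,0],50],[[0,0,-0.3],[0,0,0],50],[[0,0,-0.3],[0,0,0],50],[[0,0,0],[0,0,0],50],[[0,0,0],[0,0,0],50]]'

```text
clock: 8.35
eef_pos: [0.5049, 0.2348, 0.29]
ee_rot: [-0.0, 0.699, 0.715, 0.0]
contact_force: [-0.0, -0.1, -2.6]
finger_gap: 0.0733
```

Run:
```python
from h import *
to((.5048,.2345,.2895))
f=robot.grab_frame("side"); x,y=map(int,proj(f,np.array([.5,.235,.20]))); a=f["pixels"][y-90:y+60,x-80:x+80]; cv2.imwrite("pics/s3.png",cv2.resize(a,None,fx=3.5,fy=3.5,interpolation=cv2.INTER_CUBIC))
```

```text
shift units [-0.01 -0.    0.01] jaw 1.3 tilt z [ 0.  0. -1.] pos [0.5049 0.2348 0.29  ] F [-0.  -0.1 -2.6] gap 0.0733 t 8.35 q [-0.8   0.31  0.35  1.8  -0.12  1.05 -0.38]
```

View pics/s3.png

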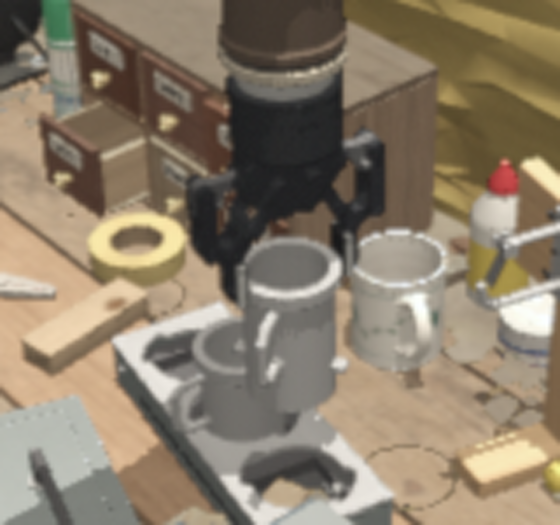

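Cup1 is free and upright, with its rim at (292,270) and its lugs clear. The next moves go +x away from the vise, then along -y with the remaining turn.

Emit:
step_arm --increments '[[[0.0,0.3,0],[0,0,0],50],[[0,0.3,0],[0,0,0],50],[[0,0.3,0],[0,0,0],50],[[0,0.3,0],[0,0,0],50],[[0,0,0],[0,0,-1],50],[[0,0,0],[0,0,-1],50],[[0,0,0],[0,0,-1],50],[[0,0,0],[0,0,-1],50]]'

```text
clock: 9.2
eef_pos: [0.5645, 0.236, 0.2885]
ee_rot: [-0.001, 0.472, 0.882, -0.001]
contact_force: [-0.2, -0.4, -3.2]
finger_gap: 0.0734
```

Emit:
step_arm --increments '[[[0,0,0],[0,0,-1],50],[[0,0,0],[0,0,-0.6],50],[[0.5,-0.5,0],[0,0,0],50],[[0.5,-0.5,0],[0,0,0],50],[[0.5,-0.5,0],[0,0,0],50],[[0.5,-0.5,0],[0,0,0],50],[[0,0,0],[0,0,0],50],[[0,0,0],[0,0,0],50]]'

```text
clock: 10.0
eef_pos: [0.423, 0.2334, 0.2896]
ee_rot: [-0.0, 0.373, 0.928, -0.0]
contact_force: [0.4, -0.1, -3.2]
finger_gap: 0.0728
```

```bash
cat >> h.py <<'E'
def cup(f,rz=.2415):
    """held cup seen in frame f: rim height/centre, handle direction"""
    p=robot.observe()["eef_pos"];w=cloud(f).reshape(-1,3);d=w[:,:2]-p[:2];r=np.hypot(*d.T)
    k=(r<.042)&(abs(w[:,2]-rz)<.008);top=w[k]
    k2=(r>.045)&(r<.068)&(w[:,2]>rz-.075)&(w[:,2]<rz-.012)
    a=np.degrees(np.arctan2(d[k2,1],d[k2,0]))%360
    h=np.histogram(a,36,(0,360))[0]
    print("rim z",np.median(top[:,2]) if len(top) else 0,len(top),cv2.minEnclosingCircle(top[:,:2].astype(np.float32)) if len(top)>5 else 0,"handle",{i*10:int(n) for i,n in enumerate(h) if n>4})
    for i in range(36):
        if h[i]>8: m=(a>i*10-8)&(a<i*10+18);print(i*10,np.median(a[m]),np.median(w[k2][m],0))
E
python3 - <<'E'
from h import *
to((.565,-.017,.2895),45.9)
for c in("side","top"): print(c);cup(robot.grab_frame(c))
E
```

```text
shift units [-5.52 -1.65  0.  ] jaw 46.2 tilt z [-0. -0. -1.] pos [0.423  0.2334 0.2896] F [ 0.4 -0.1 -3.2] gap 0.0728 t 10.0 q [-0.74  0.18  0.15  1.96 -0.03  1.01  0.24]
turn units [-0.   -0.    0.04] shift after turn [-5.52 -1.62  0.  ]
side
rim z 0.24065007536182842 200 ((0.4227476716041565, 0.2321552187204361), 0.04052869230508804) handle {260: 56, 270: 10}
260 267.2482882739096 [0.42137408 0.17470398 0.21130641]
270 267.2482882739096 [0.42137408 0.17470398 0.21130641]
top
rim z 0 0 0 handle {}
```

I had the sign of tool x wrong, but the detour was in free space. Going back to +x, then along -y.

Emit:
step_arm --increments '[[[-0.41,0.39,0],[0,0,0],50],[[-0.41,0.39,0],[0,0,0],50],[[-0.41,0.39,0],[0,0,0],50],[[-0.41,0.39,0],[0,0,0],50],[[-0.41,0.39,0],[0,0,0],50],[[0,0,0],[0,0,0],50]]'

```text
clock: 10.7
eef_pos: [0.5691, 0.2311, 0.2886]
ee_rot: [0.001, 0.375, 0.927, -0.001]
contact_force: [-1.0, -0.4, -1.9]
finger_gap: 0.0733
```

Emit:
step_arm --increments '[[[-0.43,-0.45,0],[0,0,0],50],[[-0.43,-0.45,0],[0,0,0],50],[[-0.43,-0.45,0],[0,0,0],50],[[-0.43,-0.45,0],[0,0,0],50],[[-0.43,-0.45,0],[0,0,0],50],[[-0.43,-0.45,0],[0,0,0],50],[[-0.43,-0.45,0],[0,0,0],50],[[-0.43,-0.45,0],[0,0,0],50]]'

```text
clock: 11.5
eef_pos: [0.5642, -0.0178, 0.2894]
ee_rot: [-0.0, 0.374, 0.928, -0.0]
contact_force: [0.7, 0.3, -2.5]
finger_gap: 0.073
```

Emit:
step_arm --increments '[[[0,0,0],[0,0,0],50],[[0,0,0],[0,0,0],50]]'

```text
clock: 11.7
eef_pos: [0.5643, -0.0173, 0.2895]
ee_rot: [-0.0, 0.375, 0.927, -0.0]
contact_force: [-0.0, 1.0, -2.8]
finger_gap: 0.0735
```

Run:
```python
from h import *
to((.6595,-.017,.2895),45.9)
f=robot.grab_frame("side");cup(f)
im=f["pixels"].copy()
for q in [(.6595,-.063,.1935),(.6595,-.063,.2235)]: cv2.drawMarker(im,tuple(int(round(v)) for v in proj(f,np.array(q))),(0,0,255),0,6)
x,y=map(int,proj(f,np.array([.61,-.03,.21])));cv2.imwrite("pics/s4.png",cv2.resize(im[y-75:y+75,x-90:x+90],None,fx=4,fy=4,interpolation=cv2.INTER_CUBIC))
```

```text
shift units [-1.37  1.33 -0.  ] jaw 46.0 tilt z [-0.001 -0.    -1.   ] pos [ 0.5643 -0.0173  0.2895] F [-0.   1.  -2.8] gap 0.0735 t 11.7 q [-0.28  0.32  0.28  1.78 -0.1   1.05  0.85]
turn units [-0.   -0.    0.01] shift after turn [-1.36  1.33 -0.  ]
rim z 0.2405932284514506 271 ((0.562591552734375, -0.01631620153784752), 0.03969111666083336) handle {260: 77, 270: 12}
260 267.46189374715163 [ 0.56179449 -0.07547144  0.20796233]
270 267.46189374715163 [ 0.56179449 -0.07547144  0.20796233]
```

View pics/s4.png

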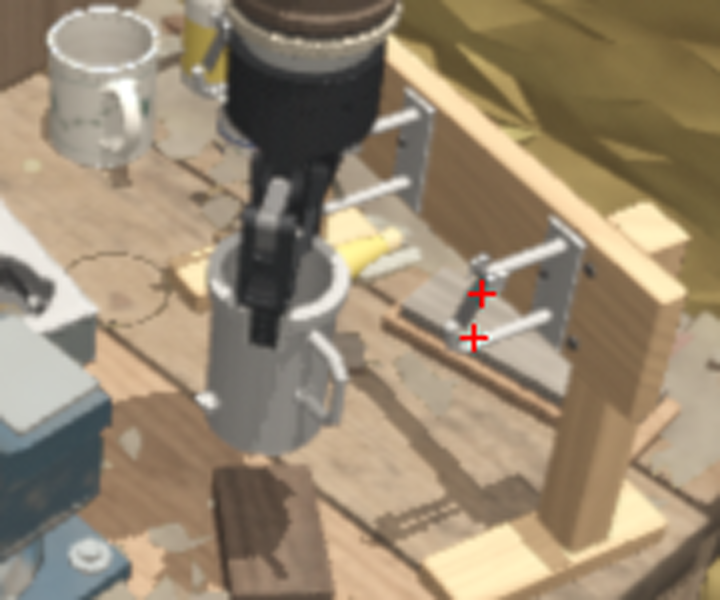

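Emit:
step_arm --increments '[[[-0.17,0.17,0],[0,0,0],50],[[-0.17,0.17,0],[0,0,0],50],[[-0.17,0.17,0],[0,0,0],50],[[-0.1,0.1,0],[0,0,0],50],[[0,0,0],[0,0,0],50]]'

```text
clock: 12.25
eef_pos: [0.6086, -0.0151, 0.2894]
ee_rot: [0.0, 0.373, 0.928, -0.0]
contact_force: [0.4, -0.9, -2.6]
finger_gap: 0.073
```

Run:
```python
from h import *
to((.6615,-.017,.2895),45.9)
f=robot.grab_frame("side");cup(f)
im=f["pixels"]
x,y=map(int,proj(f,np.array([.64,-.05,.21])));cv2.imwrite("pics/s5.png",cv2.resize(im[y-50:y+50,x-70:x+60],None,fx=6,fy=6,interpolation=cv2.INTER_CUBIC))
```

```text
shift units [-0.79  0.71 -0.  ] jaw 46.2 tilt z [-0. -0. -1.] pos [ 0.6086 -0.0151  0.2894] F [ 0.4 -0.9 -2.6] gap 0.073 t 12.25 q [-0.26  0.4   0.28  1.67 -0.12  1.09  0.86]
turn units [-0.    0.    0.03] shift after turn [-0.79  0.71 -0.  ]
rim z 0.24033094342742467 262 ((0.6060879826545715, -0.016909971833229065), 0.03972487151622772) handle {260: 62, 270: 23, 300: 45, 310: 23}
260 268.3052400114109 [ 0.60602221 -0.07331163  0.20628917]
270 268.3052400114109 [ 0.60602221 -0.07331163  0.20628917]
300 307.73879584397866 [ 0.64690511 -0.06527476  0.21245324]
310 308.5080842680984 [ 0.64759215 -0.06474255  0.21446077]
```

View pics/s5.png

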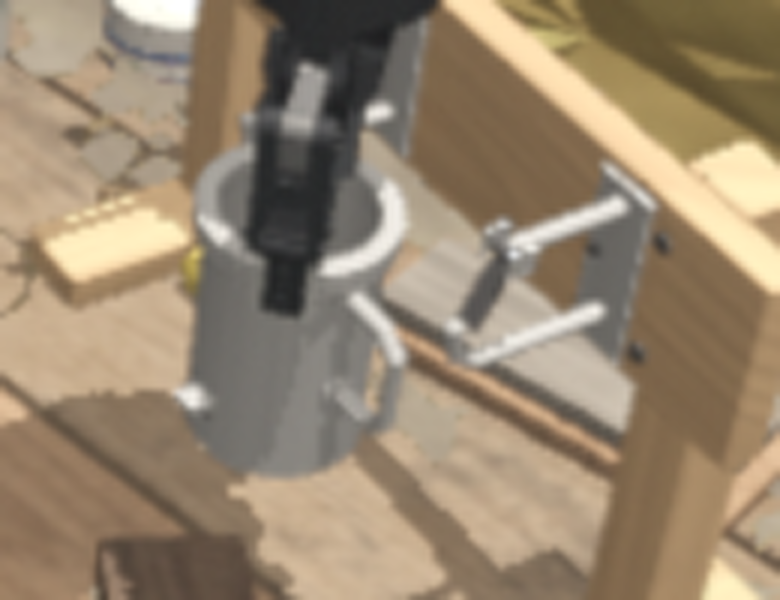

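The handle bar (350–405,300–350) sits level with the gap above the tip at (457,340), and the latch is visible and shut. I'll push in.

Emit:
step_arm --increments '[[[-0.12,0.1,0],[0,0,0],50],[[-0.12,0.1,0],[0,0,0],50],[[-0.1,0.09,0],[0,0,0],50],[[-0.1,0.09,0],[0,0,0],50],[[0,0,0],[0,0,0],50]]'

```text
clock: 12.8
eef_pos: [0.6373, -0.017, 0.2897]
ee_rot: [0.0, 0.374, 0.928, 0.0]
contact_force: [0.4, -0.1, -2.8]
finger_gap: 0.0733
```

Emit:
step_arm --increments '[[[-0.1,0.09,0],[0,0,0],50],[[-0.1,0.09,0],[0,0,0],50],[[-0.1,0.09,0],[0,0,0],50],[[-0.07,0.07,0],[0,0,0],50],[[0,0,0],[0,0,0],50],[[0,0,0],[0,0,0],50]]'

```text
clock: 13.4
eef_pos: [0.6614, -0.0176, 0.2895]
ee_rot: [-0.0, 0.374, 0.928, -0.0]
contact_force: [-0.1, -0.1, -4.5]
finger_gap: 0.0727
```

Run:
```python
from h import *
to((.6625,-.017,.2895),45.9)
f=robot.grab_frame("side");cup(f)
im=f["pixels"]
x,y=map(int,proj(f,np.array([.66,-.05,.21])));cv2.imwrite("pics/s6.png",cv2.resize(im[y-50:y+50,x-70:x+60],None,fx=6,fy=6,interpolation=cv2.INTER_CUBIC))
```

```text
shift units [-0.01  0.02 -0.  ] jaw 46.1 tilt z [-0.001 -0.    -1.   ] pos [ 0.6614 -0.0176  0.2895] F [-0.1 -0.1 -4.5] gap 0.0727 t 13.4 q [-0.24  0.49  0.28  1.53 -0.15  1.14  0.88]
turn units [-0.   -0.    0.03] shift after turn [-0.01  0.02 -0.  ]
rim z 0.24068013735472793 262 ((0.6563988327980042, -0.019645199179649353), 0.03971511498093605) handle {0: 14, 10: 5, 20: 7, 240: 21, 250: 13, 260: 83, 270: 22, 280: 6, 290: 14, 300: 16, 310: 84, 320: 32, 330: 59, 340: 51, 350: 34}
0 4.537468401871784 [ 0.70939278 -0.01388512  0.22381532]
240 247.10826702481216 [ 0.64020795 -0.06616859  0.20064411]
250 265.3202775011541 [ 0.65690157 -0.06836674  0.19800387]
260 267.1772046877768 [ 0.65852049 -0.07180025  0.19783386]
270 267.53726621082427 [ 0.65894709 -0.0732594   0.20249414]
290 298.19124872687996 [ 0.68660573 -0.06660794  0.1922492 ]
300 313.23633000302095 [ 0.7056188  -0.06386375  0.19590736]
310 315.94397076625296 [ 0.70629695 -0.06139361  0.20124976]
320 320.06400223870526 [ 0.70737723 -0.05494185  0.20077684]
330 337.24699374307016 [ 0.70931705 -0.03825826  0.19423909]
340 342.75363186192925 [ 0.70941871 -0.03221082  0.20049872]
350 349.6837538631426 [ 0.7092694  -0.02638198  0.20917579]
```

View pics/s6.png

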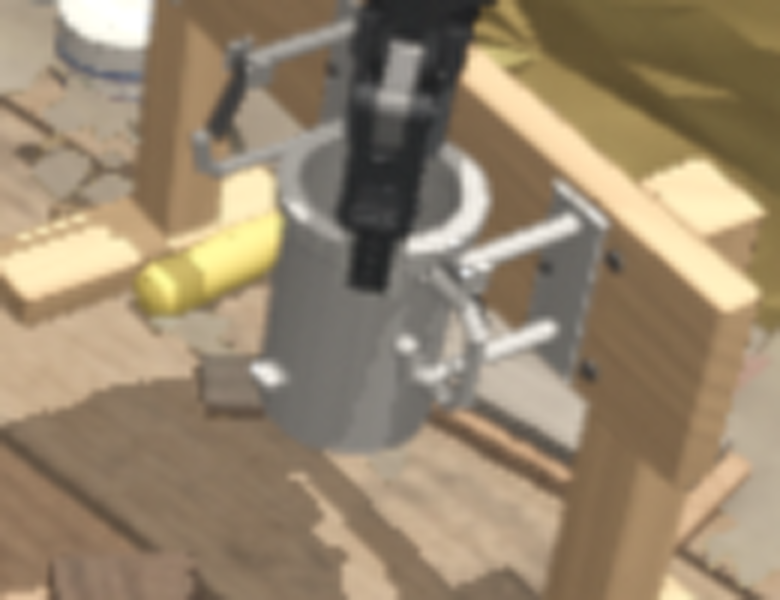

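The rod now runs through the loop, with the tip at (405,345) in front and the bar over the seat. I'll add 1.5 mm in x and lower.

Emit:
step_arm --increments '[[[-0.02,0.02,0.06],[0,0,0],50],[[0,0,0.1],[0,0,0],50],[[0,0,0.1],[0,0,0],50],[[0,0,0.1],[0,0,0],50],[[0,0,0.06],[0,0,0],50],[[0,0,0.04],[0,0,0],50],[[0,0,0.04],[0,0,0],50],[[0,0,0],[0,0,0],50]]'

```text
clock: 14.25
eef_pos: [0.6643, -0.0176, 0.2744]
ee_rot: [0.004, 0.373, 0.928, 0.003]
contact_force: [-27.3, -0.4, 48.3]
finger_gap: 0.0733
```

Run:
```python
from h import *
to((.6625,-.017,.263),45.9)
f=robot.grab_frame("side")
im=f["pixels"]
x,y=map(int,proj(f,np.array([.66,-.05,.2])));cv2.imwrite("pics/s7.png",cv2.resize(im[y-45:y+45,x-60:x+50],None,fx=6,fy=6,interpolation=cv2.INTER_CUBIC))
```

```text
shift units [ 0.04 -0.02  0.23] jaw 46.2 tilt z [ 0.01   0.003 -1.   ] pos [ 0.6643 -0.0176  0.2744] F [-27.3  -0.4  48.3] gap 0.0733 t 14.25 q [-0.23  0.5   0.28  1.55 -0.15  1.1   0.89]
turn units [0.07 0.04 0.03] shift after turn [ 0.04 -0.02  0.23]
```

View pics/s7.png

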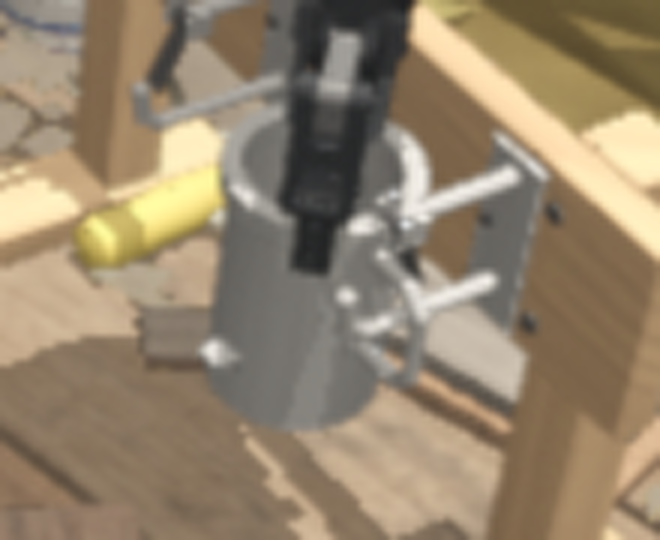

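Force has risen to 48 N, so something is in the way. I'll read the moment to find the contact before backing off.

Run:
```python
from h import *
np.set_printoptions(precision=4,suppress=True)
s=robot.observe();F=s["contact_force"]-[0,0,-2.7];M=s["moment"];print(F,M,s["joint_efforts"])
r0=np.cross(F,M)/(F@F);print("line about tcp",r0,F/np.linalg.norm(F),"parallel",M@F/np.linalg.norm(F))
```

```text
[-27.2187  -1.3261  50.187 ] [1.8903 2.2445 1.005 ] [ -0.1582 -31.1145   3.3549 -21.0506   0.7293  -5.7798  -0.9316]
line about tcp [-0.0349  0.0375 -0.018 ] [-0.4766 -0.0232  0.8788] parallel -0.06986804359719305
```

Emit:
step_arm --increments '[[[0,0,-0.1],[0,0,0],50],[[0,0,-0.15],[0,0,0],50],[[0.02,-0.02,-0.15],[0,0,0],50],[[0,0,-0.1],[0,0,0],50],[[0,0,0],[0,0,0],50],[[0,0,0],[0,0,0],50]]'

```text
clock: 14.9
eef_pos: [0.6614, -0.0175, 0.2892]
ee_rot: [-0.001, 0.373, 0.928, -0.0]
contact_force: [-1.8, 0.4, -2.8]
finger_gap: 0.0734
```

Run:
```python
from h import *
np.set_printoptions(precision=4,suppress=True)
to((.6625,-.017,.2895),45.9)
print(robot.observe()["moment"])
f=robot.grab_frame("side");cup(f)
w=cloud(f).reshape(-1,3);p=robot.observe()["eef_pos"]
# gripper parts below TCP: extents by height
d=w-p
for z in np.arange(-.08,.04,.01):
    k=(abs(d[:,2]-z)<.005)&(np.hypot(d[:,0],d[:,1])<.09);a=np.radians(46);u=d[k,0]*np.cos(a)+d[k,1]*np.sin(a);v=-d[k,0]*np.sin(a)+d[k,1]*np.cos(a)
    m=abs(v)<.02
    if m.sum()>3: print(round(z,3),m.sum(),"along jaw",u[m].min(),u[m].max())
```

```text
shift units [-0.01  0.02 -0.01] jaw 46.1 tilt z [-0.001 -0.    -1.   ] pos [ 0.6614 -0.0175  0.2892] F [-1.8  0.4 -2.8] gap 0.0734 t 14.9 q [-0.24  0.49  0.28  1.53 -0.15  1.14  0.88]
turn units [-0.01 -0.01  0.03] shift after turn [-0.01  0.02 -0.01]
[ 0.0633  0.4579 -0.0947]
rim z 0.24034789465152379 248 ((0.6578828692436218, -0.019971640780568123), 0.0391385443508625) handle {0: 12, 10: 6, 20: 6, 240: 22, 250: 12, 260: 85, 270: 21, 280: 7, 290: 14, 300: 15, 310: 83, 320: 35, 330: 56, 340: 52, 350: 35}
0 4.544336721666809 [ 0.7088 -0.0138  0.2241]
240 246.98800876418596 [ 0.6404 -0.0664  0.2026]
250 265.05879747119127 [ 0.6566 -0.0678  0.1979]
260 266.9313871597804 [ 0.6587 -0.0722  0.1963]
270 267.8208670516664 [ 0.6592 -0.073   0.2031]
290 297.5276720746191 [ 0.686  -0.0655  0.1919]
300 313.7374055348623 [ 0.7061 -0.0638  0.1945]
310 316.0853277386628 [ 0.7064 -0.0614  0.1998]
320 320.32699775047837 [ 0.7075 -0.0549  0.2005]
330 336.8649045014245 [ 0.7094 -0.0381  0.1964]
340 342.8264411067088 [ 0.7095 -0.0323  0.2004]
350 349.1189039845037 [ 0.7091 -0.0263  0.2095]
-0.08 92 along jaw -0.05234115895488349 0.025131014103237707
-0.07 57 along jaw -0.04199367610174744 0.05140225983238082
-0.06 67 along jaw -0.050977038958983034 0.08153098938258675
-0.05 104 along jaw -0.05331522420672604 0.05243104354596841
-0.04 49 along jaw -0.05424518563292036 0.05966549882259203
-0.03 14 along jaw -0.05318350483310993 0.069935313915199
-0.02 7 along jaw -0.0694352438574129 -0.04393583286682648
-0.01 85 along jaw -0.07169738379523394 -0.03775906542171971
-0.0 36 along jaw -0.07081711662528035 -0.03623482115729504
0.01 75 along jaw -0.07178010347893045 -0.00991273404343938
0.02 98 along jaw -0.07130009709356058 0.014594756172319178
0.03 134 along jaw -0.0723119967459987 0.007730859838639828
```

The gripper's linkage elbows stick out 71 mm at about 20 mm below the TCP, and one met the rail top. A centred 45° grip therefore can't get low enough. New plan: back out, since the latch still lies on the bar's +x side. Then stand the cup on the bench and regrasp the rim wall on the side away from the hook, jaws along y.

Emit:
step_arm --increments '[[[0.1,-0.1,0],[0,0,0],50],[[0.1,-0.1,0],[0,0,0],50],[[0.1,-0.1,0],[0,0,0],50],[[0.1,-0.1,0],[0,0,0],50],[[0,0,0],[0,0,0],50]]'

```text
clock: 15.45
eef_pos: [0.6324, -0.0183, 0.2903]
ee_rot: [0.0, 0.374, 0.928, 0.0]
contact_force: [0.7, -0.5, -2.8]
finger_gap: 0.0733
```

Emit:
step_arm --increments '[[[0.2,-0.19,0],[0,0,0],50],[[0.2,-0.19,0],[0,0,0],50],[[0.2,-0.19,0],[0,0,0],50],[[0.2,-0.19,0],[0,0,0],50],[[0.2,-0.19,0],[0,0,0],50],[[0,0,0],[0,0,0],50]]'

```text
clock: 16.05
eef_pos: [0.5632, -0.0179, 0.2903]
ee_rot: [-0.0, 0.374, 0.928, 0.0]
contact_force: [0.6, 0.1, -2.2]
finger_gap: 0.073
```

Run:
```python
from h import *
to((.565,.13,.2895),46)
f=robot.grab_frame("side");cup(f)
w=cloud(f).reshape(-1,3);k=(abs(w[:,0]-.565)<.06)&(abs(w[:,1]-.13)<.06);q=w[k];print("spot",k.sum(),np.percentile(q[:,2],[5,50,95,100]))
```

```text
shift units [2.02 2.16 0.02] jaw 46.1 tilt z [-0.  0. -1.] pos [ 0.5632 -0.0179  0.2903] F [ 0.6  0.1 -2.2] gap 0.073 t 16.05 q [-0.28  0.32  0.29  1.78 -0.1   1.05  0.85]
turn units [ 0.   -0.    0.02] shift after turn [2.03 2.15 0.02]
rim z 0.24155870379537953 276 ((0.561090350151062, -0.01656031794846058), 0.03928457945585251) handle {260: 78, 270: 5}
260 266.3392422792217 [ 0.56051174 -0.07663282  0.2082941 ]
spot 1100 [-0.00420984 -0.00026712  0.04054475  0.05197567]
```

Emit:
step_arm --increments '[[[0.4,0.43,0],[0,0,0],50],[[0.4,0.43,0],[0,0,0],50],[[0.4,0.43,0],[0,0,0],50],[[0.4,0.43,0],[0,0,0],50],[[0.4,0.43,0],[0,0,0],50],[[0,0,0],[0,0,0],50]]'

```text
clock: 16.7
eef_pos: [0.567, 0.135, 0.2897]
ee_rot: [-0.0, 0.37, 0.929, 0.001]
contact_force: [-0.5, 0.2, -2.8]
finger_gap: 0.0734
```

Emit:
step_arm --increments '[[[0,0,0.5],[0,0,0],50],[[0,0,0.5],[0,0,0],50],[[0,0,0.5],[0,0,0],50],[[0,0,0.5],[0,0,0],50],[[0,0,0.3],[0,0,0],50],[[0,0,0.2],[0,0,0],50],[[0,0,0.12],[0,0,0],50],[[0,0,0],[0,0,0],50]]'

```text
clock: 17.5
eef_pos: [0.5669, 0.1289, 0.1585]
ee_rot: [-0.0, 0.374, 0.928, -0.0]
contact_force: [-0.4, 0.6, -2.2]
finger_gap: 0.0734
```

Emit:
step_arm --increments '[[[0,0,0.04],[0,0,0],50],[[0,0,0.04],[0,0,0],50],[[0,0,0.04],[0,0,0],50],[[0,0,0],[0,0,0],50]]'

```text
clock: 17.9
eef_pos: [0.5667, 0.1291, 0.153]
ee_rot: [0.0, 0.373, 0.928, 0.0]
contact_force: [0.2, -0.1, -2.0]
finger_gap: 0.073
```

Emit:
step_arm --increments '[[[0,0,0.02],[0,0,0],50],[[0,0,0.02],[0,0,0],50],[[0,0,0],[0,0,0],50]]'

```text
clock: 18.2
eef_pos: [0.5669, 0.1292, 0.1526]
ee_rot: [0.0, 0.373, 0.928, 0.0]
contact_force: [-4.7, -0.2, 12.8]
finger_gap: 0.0735
```

Emit:
step_arm --increments '[[[0,0,0],[0,0,0],100],[[0,0,0],[0,0,0],100],[[0,0,0],[0,0,0],100],[[0,0,0],[0,0,0],100],[[0,0,-0.3],[0,0,0],100],[[0,0,-0.5],[0,0,0],100],[[0,0,-0.5],[0,0,0],100],[[0,0,-0.5],[0,0,0],100]]'

```text
clock: 19.0
eef_pos: [0.5666, 0.1289, 0.2416]
ee_rot: [-0.0, 0.374, 0.928, -0.0]
contact_force: [0.7, -0.5, 0.5]
finger_gap: 0.0855
```

Run:
```python
from h import *
p=np.array([.5667,.1291])
to((.5667,.162,.20),90)
f=robot.grab_frame("side")
w=cloud(f).reshape(-1,3);d=w[:,:2]-p;r=np.hypot(*d.T)
k=(r<.045)&(abs(w[:,2]-.104)<.008);print("rim",k.sum(),np.median(w[k,2]),cv2.minEnclosingCircle(w[k,:2].astype(np.float32)))
k=(r>.046)&(r<.066)&(w[:,2]>.035)&(w[:,2]<.095);a=np.degrees(np.arctan2(d[k,1],d[k,0]))%360;print(k.sum(),np.percentile(a,[10,50,90]),np.median(w[k],0))
f=robot.grab_frame("side");x,y=map(int,proj(f,np.array([.5667,.1291,.15])));cv2.imwrite("pics/s8.png",cv2.resize(f["pixels"][y-80:y+60,x-80:x+70],None,fx=4,fy=4,interpolation=cv2.INTER_CUBIC))
```

```text
shift units [0.46 0.48 0.83] jaw 46.1 tilt z [-0. -0. -1.] pos [0.5666 0.1289 0.2416] F [ 0.7 -0.5  0.5] gap 0.0855 t 19.0 q [-0.48  0.4   0.22  1.79 -0.1   0.97  0.59]
turn units [-0.   -0.   -5.48] shift after turn [-0.    0.66  0.83]
rim 298 0.10325786328833486 ((0.5640285611152649, 0.12948846817016602), 0.03911659121513367)
103 [110.39255518 265.90141356 271.0342239 ] [0.56246794 0.08095911 0.049304  ]
```

View pics/s8.png

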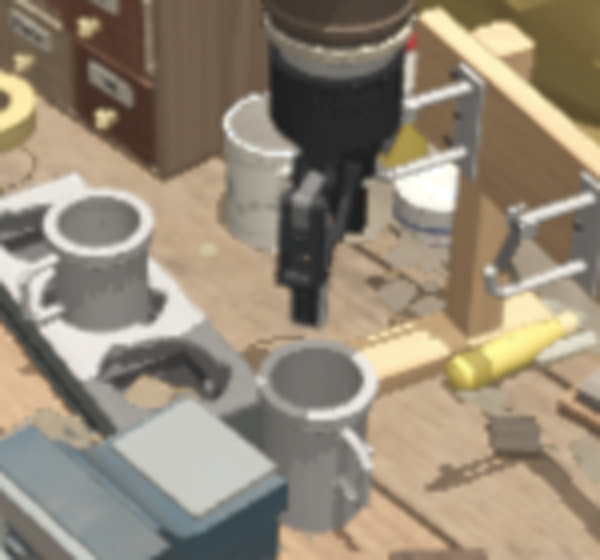

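Cup1 stands upright at about (318,380) with its handle to -y, and cup2 is still seated. Next is the rim-wall regrasp on the +y side.

Emit:
step_arm --increments '[[[0,0,0],[0,0,-1],35],[[0,0,0],[0,0,-1],35],[[0,0,0],[0,0,-1],35],[[0,0,0],[0,0,-1],35],[[0,0,0],[0,0,-1],35],[[0,0,0],[0,0,-0.5],35],[[0,0.33,0],[0,0,0],35],[[0,0.33,0],[0,0,0],35]]'

```text
clock: 19.9
eef_pos: [0.5665, 0.1632, 0.2405]
ee_rot: [-0.0, 0.0, 1.0, 0.0]
contact_force: [-1.2, 0.8, -0.4]
finger_gap: 0.0301
```

Emit:
step_arm --increments '[[[0,0,0],[0,0,0],35],[[0,0,0.3],[0,0,0],35],[[0,0,0.3],[0,0,0],35],[[0,0,0.25],[0,0,0],35],[[0,0,0.25],[0,0,0],35],[[0,0,0.25],[0,0,0],35],[[0,0,0.22],[0,0,0],35],[[0,0,0],[0,0,0],35]]'

```text
clock: 20.7
eef_pos: [0.5658, 0.1618, 0.1606]
ee_rot: [-0.001, -0.001, 1.0, -0.0]
contact_force: [-0.8, 0.0, -0.2]
finger_gap: 0.0298
```

```bash
python3 -c "
from h import *
to((.5667,.1621,.163),90)"
```

```text
shift units [-0.02  0.01 -0.05] jaw 90.1 tilt z [-0.003 -0.001 -1.   ] pos [0.5658 0.1618 0.1606] F [-0.8  0.  -0.2] gap 0.0298 t 20.7 q [-0.39  0.51  0.04  1.83 -0.03  0.81  1.24]
turn units [-0.01 -0.02  0.02] shift after turn [-0.02  0.01 -0.05]
```

Emit:
step_arm --increments '[[[0,0,0],[0,0,0],0],[[0,0,0],[0,0,0],0],[[0,0,0],[0,0,0],0],[[0,0,0],[0,0,0],0],[[0,0,0],[0,0,0],0],[[0,0,0],[0,0,0],0]]'

```text
clock: 21.3
eef_pos: [0.5668, 0.1624, 0.1628]
ee_rot: [0.0, -0.001, 1.0, 0.0]
contact_force: [-0.2, 1.5, 2.5]
finger_gap: 0.0072
```

Emit:
step_arm --increments '[[[0,0,-0.1],[0,0,0],0],[[0,0,-0.2],[0,0,0],0],[[0,0,-0.3],[0,0,0],0],[[0,0,-0.4],[0,0,0],0],[[0,0,-0.5],[0,0,0],0],[[0,0,-0.5],[0,0,0],0],[[0,0,-0.5],[0,0,0],0],[[0,0,-0.2],[0,0,0],0]]'

```text
clock: 22.1
eef_pos: [0.5674, 0.1619, 0.3005]
ee_rot: [0.002, -0.001, 1.0, 0.001]
contact_force: [1.2, 0.1, -2.5]
finger_gap: 0.0074
```

Emit:
step_arm --increments '[[[0,0,0],[0,0,0],0],[[0,0,0],[0,0,0],0]]'

```text
clock: 22.3
eef_pos: [0.5662, 0.1618, 0.2965]
ee_rot: [-0.001, -0.001, 1.0, -0.0]
contact_force: [-0.2, 0.1, -3.2]
finger_gap: 0.007
```

```bash
cat >> h.py <<'E'
def cup2(f,off=.033,rz=.24,dz=.012):
    p=robot.observe()["eef_pos"];c=p[:2]-[0,off];w=cloud(f).reshape(-1,3);d=w[:,:2]-c;r=np.hypot(*d.T)
    k=(r<.046)&(abs(w[:,2]-rz)<dz)&(w[:,1]<c[1]+.02);t=w[k]
    A=np.c_[t,np.ones(len(t))];n=np.linalg.lstsq(np.c_[t[:,:2],np.ones(len(t))],t[:,2],rcond=None)[0] if len(t)>9 else 0
    print("rim",k.sum(),np.median(t[:,2]),np.percentile(t,[2,98],axis=0)[:,:2].tolist(),"plane slope x,y",n)
    k=(r>.046)&(r<.068)&(w[:,2]>rz-.07)&(w[:,2]<rz-.008)&(d[:,1]<-.03)
    h=w[k];print("handle n",k.sum(),"med",np.median(h,0),"y",h[:,1].min(),h[:,1].max(),"z",h[:,2].min(),h[:,2].max())
    b=w[(abs(w[:,0]-c[0])<.012)&(abs(w[:,1]-c[1]+.049)<.006)&(w[:,2]>rz-.03)&(w[:,2]<rz-.008)];print("top bar",len(b),b.mean(0) if len(b) else 0,b[:,2].max() if len(b) else 0)
E
python3 - <<'E'
from h import *
np.set_printoptions(precision=4,suppress=True)
to((.5667,.1621,.30),90)
f=robot.grab_frame("side");z=robot.observe()["eef_pos"][2];cup2(f,rz=z-.059)
x,y=map(int,proj(f,np.array([.5667,.14,.24])));cv2.imwrite("pics/s9.png",cv2.resize(f["pixels"][y-60:y+70,x-80:x+70],None,fx=4,fy=4,interpolation=cv2.INTER_CUBIC))
E
```

```text
shift units [-0.01  0.01 -0.07] jaw 90.1 tilt z [-0.001 -0.    -1.   ] pos [0.5662 0.1618 0.2965] F [-0.2  0.1 -3.2] gap 0.007 t 22.3 q [-0.4   0.36  0.05  1.7  -0.02  1.09  1.23]
turn units [-0.   -0.01  0.02] shift after turn [-0.01  0.01 -0.07]
rim 332 0.2367614238845202 [[0.5285010274958548, 0.0894733579586111], [0.5993536099987183, 0.1476637158762103]] plane slope x,y [-0.0229  0.0627  0.2416]
handle n 74 med [0.5689 0.0686 0.2019] y 0.0630070440595829 0.0827084836206039 z 0.1734418537253587 0.2241788755615126
top bar 15 [0.5686 0.08   0.2219] 0.22441125577846333
```

View pics/s9.png

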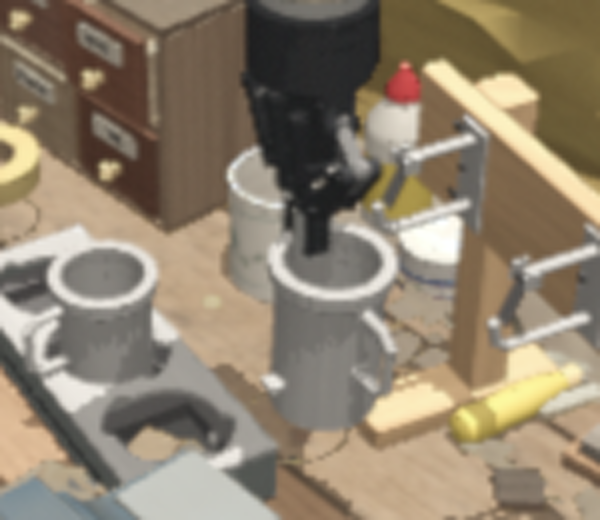

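Wall grasp is good: the rim at (330,265) is held on its far side and the handle points to -y. Now over to hook1.

Emit:
step_arm --increments '[[[0,-0.3,-0.07],[0,0,0.25],0],[[0,-0.4,0],[0,0,0],0],[[0,-0.4,0],[0,0,0],0],[[0,-0.5,0],[0,0,0],0],[[0,-0.5,0],[0,0,0],0],[[0,-0.4,0],[0,0,0],0],[[0,-0.3,0],[0,0,0],0],[[0,-0.1,0],[0,0,0],0]]'

```text
clock: 23.15
eef_pos: [0.5621, 0.0144, 0.3005]
ee_rot: [-0.0, 0.018, 1.0, -0.0]
contact_force: [-0.1, 0.2, -3.2]
finger_gap: 0.0074
```

Emit:
step_arm --increments '[[[-0.2,0,0],[0,0,0],0],[[-0.3,0,0],[0,0,0],0],[[-0.2,0,0],[0,0,0],0],[[-0.1,0,0],[0,0,0],0],[[0,0,0],[0,0,0],0],[[0,0,0],[0,0,0],0],[[0,0,0],[0,0,0],0]]'

```text
clock: 23.85
eef_pos: [0.602, 0.016, 0.3008]
ee_rot: [-0.0, 0.016, 1.0, 0.0]
contact_force: [1.0, -0.5, -3.9]
finger_gap: 0.0079
```

Run:
```python
from h import *
np.set_printoptions(precision=4,suppress=True)
to((.661,.0165,.30),88.1)
f=robot.grab_frame("side");z=robot.observe()["eef_pos"][2];cup2(f,rz=z-.059)
w=cloud(f).reshape(-1,3);k=(w[:,0]>.63)&(w[:,0]<.645)&(abs(w[:,1]+.065)<.015)&(w[:,2]>.18)&(w[:,2]<.225);print("tip",k.sum(),np.median(w[k],0),np.percentile(w[k],[5,95],axis=0))
```

```text
shift units [-1.18  0.05  0.02] jaw 88.1 tilt z [-0.  0. -1.] pos [0.602  0.016  0.3008] F [ 1.  -0.5 -3.9] gap 0.0079 t 23.85 q [-0.2   0.37  0.12  1.66 -0.05  1.11  1.47]
turn units [ 0.   -0.    0.01] shift after turn [-1.18  0.05  0.02]
rim 401 0.2414876132490673 [[0.5636452010902463, -0.05543173293191528], [0.6343758072853186, 0.001585680181111715]] plane slope x,y [-0.0181  0.0449  0.2526]
handle n 145 med [ 0.6035 -0.069   0.2102] y -0.08155640771706274 -0.0575787696617861 z 0.1800967841861817 0.23390493332987827
top bar 16 [ 0.6017 -0.067   0.2264] 0.22926244946099217
tip 22 [ 0.6397 -0.066   0.2048] [[ 0.6371 -0.0688  0.1972]
 [ 0.6417 -0.0635  0.2133]]
```

Emit:
step_arm --increments '[[[-0.15,0,0.03],[0,0,0],0],[[-0.15,0,0],[0,0,0],0],[[-0.15,0.02,0],[0,0,0],0],[[-0.15,0,0],[0,0,0],0],[[-0.15,0,0],[0,0,0],0],[[-0.15,0,0],[0,0,0],0],[[-0.15,0,0],[0,0,0],0],[[-0.12,0,0],[0,0,0],0]]'

```text
clock: 24.7
eef_pos: [0.6612, 0.0151, 0.299]
ee_rot: [-0.001, 0.016, 1.0, 0.0]
contact_force: [-1.9, 0.3, -2.3]
finger_gap: 0.0069
```

Emit:
step_arm --increments '[[[0,0,0],[0,0,0],0],[[0,0,0],[0,0,0],0]]'

```text
clock: 24.9
eef_pos: [0.6607, 0.0148, 0.2991]
ee_rot: [-0.0, 0.016, 1.0, -0.0]
contact_force: [-0.9, 0.9, -3.2]
finger_gap: 0.007
```

Run:
```python
from h import *
np.set_printoptions(precision=4,suppress=True)
to((.6605,.0155,.299),88.1)
f=robot.grab_frame("side");z=robot.observe()["eef_pos"][2];cup2(f,rz=z-.059)
```

```text
shift units [0.01 0.01 0.  ] jaw 88.1 tilt z [-0.001 -0.    -1.   ] pos [0.6607 0.0148 0.2991] F [-0.9  0.9 -3.2] gap 0.007 t 24.9 q [-0.18  0.48  0.12  1.51 -0.06  1.16  1.49]
turn units [-0.   -0.01  0.  ] shift after turn [0.01 0.01 0.  ]
rim 397 0.2393206844622271 [[0.6222249987833713, -0.05975093256726541], [0.6921785695934822, 0.0010349280795526935]] plane slope x,y [-0.0102  0.0287  0.2461]
handle n 278 med [ 0.6678 -0.0663  0.1992] y -0.08446713240930537 -0.04903159563022197 z 0.17018666355425127 0.23166322790968397
top bar 22 [ 0.6613 -0.0685  0.2229] 0.22868008543476281
```

Emit:
step_arm --increments '[[[0,0,0.1],[0,0,0],0],[[0,0,0.1],[0,0,0],0],[[0,0,0.1],[0,0,0],0],[[0,0,0.06],[0,0,0],0],[[0,0,0],[0,0,0],0]]'

```text
clock: 25.45
eef_pos: [0.6607, 0.0149, 0.2806]
ee_rot: [-0.0, 0.016, 1.0, -0.0]
contact_force: [-0.7, 0.3, -3.4]
finger_gap: 0.0073
```

Emit:
step_arm --increments '[[[0,0,0.06],[0,0,0],0],[[0,0,0.06],[0,0,0],0],[[0,0,0],[0,0,0],0],[[0,0,0],[0,0,0],0]]'

```text
clock: 25.85
eef_pos: [0.661, 0.0149, 0.2754]
ee_rot: [0.0, 0.016, 1.0, 0.0]
contact_force: [-0.2, -0.5, -1.9]
finger_gap: 0.0072
```

Emit:
step_arm --increments '[[[0,0,0.04],[0,0,0],0],[[0,0,0.02],[0,0,0],0],[[0,0,0],[0,0,0],0]]'

```text
clock: 26.15
eef_pos: [0.661, 0.015, 0.2724]
ee_rot: [0.0, 0.016, 1.0, 0.0]
contact_force: [-0.0, 0.3, -1.4]
finger_gap: 0.0074
```

Run:
```python
from h import *
to((.6605,.0155,.299),88.1)
f=robot.grab_frame("side")
x,y=map(int,proj(f,np.array([.66,-.045,.2])));cv2.imwrite("pics/s10.png",cv2.resize(f["pixels"][y-45:y+45,x-60:x+50],None,fx=6,fy=6,interpolation=cv2.INTER_CUBIC))
```

```text
shift units [ 0.01  0.01 -0.53] jaw 88.1 tilt z [ 0.  0. -1.] pos [0.661  0.015  0.2724] F [-0.   0.3 -1.4] gap 0.0074 t 26.15 q [-0.18  0.5   0.12  1.54 -0.06  1.1   1.49]
turn units [0.   0.   0.01] shift after turn [ 0.01  0.01 -0.53]
```

View pics/s10.png

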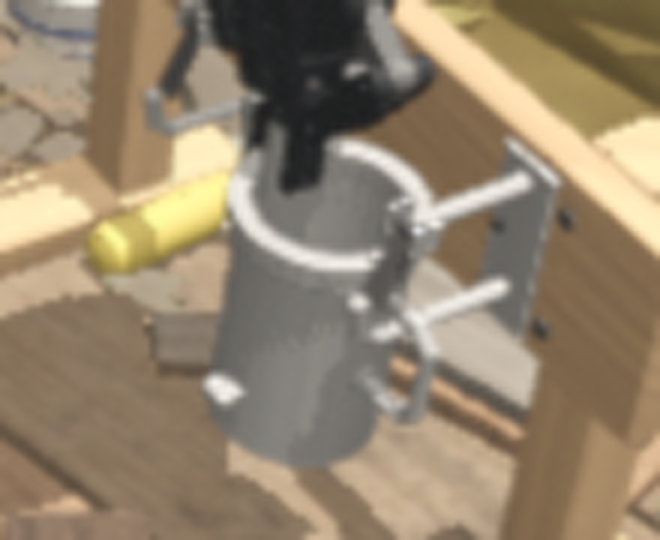

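The latch is shut, dark from (405,225) down to the tip at (360,300), with the bar on the rod behind it. Releasing.

Emit:
step_arm --increments '[[[0,0,0],[0,0,0],35],[[0,0,0],[0,0,0],35],[[0,0,0],[0,0,0],35],[[0,0,-0.3],[0,0,0],35],[[0,0,-0.5],[0,0,0],35],[[0,0,-0.5],[0,0,0],35],[[0,0,0],[0,0,0],35],[[0,0,0],[0,0,0],35]]'

```text
clock: 27.0
eef_pos: [0.6612, 0.0149, 0.3389]
ee_rot: [0.001, 0.016, 1.0, 0.0]
contact_force: [0.1, 0.2, 0.4]
finger_gap: 0.0299
```

Emit:
step_arm --increments '[[[0.5,0,0],[0,0,0],35],[[0.6,0.3,0],[0,0,0],50],[[0.5,0.6,0],[0,0,0],60],[[0.3,0.8,0],[0,0,0],80],[[0.3,0.8,0],[0,0,0],100],[[0.3,0.8,0],[0,0,0],100],[[0,0.8,0],[0,0,0],100],[[0,0.8,0],[0,0,0],100]]'

```text
clock: 27.8
eef_pos: [0.5431, 0.2653, 0.3371]
ee_rot: [-0.0, 0.016, 1.0, -0.0]
contact_force: [0.4, -0.1, 0.2]
finger_gap: 0.0853
```

Run:
```python
from h import *
to((.498,.3205,.25),-37.5)
for c in ("side","top"):
    f=robot.grab_frame(c);np.save(c+"2",f,allow_pickle=True)
    for n in("cup1_eye","cup1_mid","hook1"):
        for r in robot.landmark_of(n,f)[:3]: print(c,n,np.round(r["position"]),round(r["p"],2),np.round(world(f,r["position"]),3))
    if c=="side":
        x,y=map(int,proj(f,np.array([.66,-.045,.2])));cv2.imwrite("pics/s11.png",cv2.resize(f["pixels"][y-45:y+55,x-60:x+50],None,fx=6,fy=6,interpolation=cv2.INTER_CUBIC))
```

```text
shift units [0.93 1.08 1.74] jaw 88.2 tilt z [-0.001 -0.    -1.   ] pos [0.5431 0.2653 0.3371] F [ 0.4 -0.1  0.2] gap 0.0853 t 27.8 q [-0.54  0.35  0.01  1.61 -0.01  1.19  1.01]
turn units [-1.000e-02  0.000e+00  1.571e+01] shift after turn [ 0.33 -1.39  1.74]
side cup1_eye [436. 282.] 0.74 [ 0.657 -0.064  0.195]
side cup1_mid [441. 308.] 0.84 [ 0.642 -0.11   0.166]
side cup1_mid [301. 249.] 0.5 [0.494 0.292 0.082]
side hook1 [435. 282.] 0.81 [ 0.656 -0.062  0.195]
side hook1 [372. 218.] 0.81 [0.775 0.389 0.03 ]
side hook1 [403. 249.] 0.76 [0.66  0.066 0.189]
top cup1_eye [428. 170.] 0.73 [ 0.659 -0.055  0.17 ]
top cup1_mid [414. 171.] 0.97 [ 0.672 -0.034  0.099]
top hook1 [378. 171.] 0.91 [0.654 0.071 0.197]
top hook1 [323. 171.] 0.86 [0.649 0.2   0.234]
top hook1 [428. 169.] 0.64 [ 0.657 -0.048  0.192]
```

View pics/s11.png

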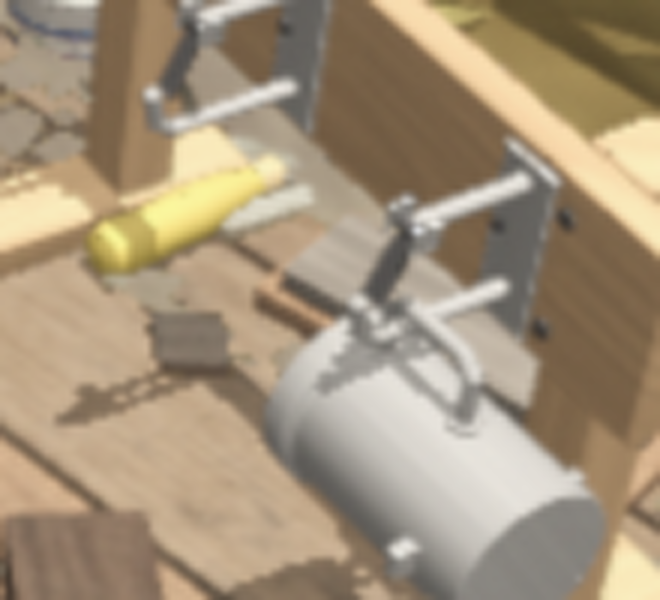

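Cup1 hangs with the latch shut at (385,265). Now cup2, in the same way.

Emit:
step_arm --increments '[[[0,0,0],[0,0,1],100],[[0,0,0],[0,0,1],100],[[0,0,0],[0,0,1],100],[[0,0,0],[0,0,1],100],[[0,0,0],[0,0,1],100],[[0,0,0],[0,0,1],100],[[0,0,0],[0,0,1],100],[[0,0,0],[0,0,1],100]]'

```text
clock: 29.0
eef_pos: [0.5443, 0.2625, 0.3376]
ee_rot: [0.0, 0.547, 0.837, 0.0]
contact_force: [0.9, 0.9, 0.1]
finger_gap: 0.0852
```

Emit:
step_arm --increments '[[[0,0,0],[0,0,1],100],[[0,0,0],[0,0,1],100],[[0,0,0],[0,0,1],100],[[0,0,0],[0,0,1],100],[[0,0,0],[0,0,1],100],[[0,0,0],[0,0,1],100],[[0,0,0],[0,0,1],100],[[0,0,0],[0,0,0.7],100]]'

```text
clock: 29.8
eef_pos: [0.5443, 0.2625, 0.3376]
ee_rot: [-0.0, 0.898, 0.439, 0.0]
contact_force: [-0.3, -0.0, 0.0]
finger_gap: 0.0854
```

Run:
```python
from h import *
to((.498,.322,.163),-37.5)
```

```text
shift units [ 0.37 -1.46  3.49] jaw -37.9 tilt z [ 0.  0. -1.] pos [0.5443 0.2625 0.3376] F [-0.3 -0.   0. ] gap 0.0854 t 29.8 q [-0.85  0.36  0.43  1.63 -0.16  1.19 -1.04]
turn units [ 0.   -0.   -0.05] shift after turn [ 0.38 -1.46  3.49]
```

Emit:
step_arm --increments '[[[0.1,-0.4,0.4],[0,0,0],100],[[0.1,-0.4,0.4],[0,0,0],100],[[0.1,-0.4,0.4],[0,0,0],100],[[0.07,-0.26,0.3],[0,0,0],100],[[0,0,0],[0,0,0],100],[[0,0,0],[0,0,0],100]]'

```text
clock: 30.4
eef_pos: [0.498, 0.3218, 0.2629]
ee_rot: [0.0, 0.897, 0.442, 0.0]
contact_force: [0.9, -1.2, -0.1]
finger_gap: 0.0855
```

Run:
```python
from h import *
to((.498,.322,.163),-37.9)
```

```text
shift units [ 0. -0.  2.] jaw -37.5 tilt z [ 0. -0. -1.] pos [0.498  0.3218 0.2629] F [ 0.9 -1.2 -0.1] gap 0.0855 t 30.4 q [-0.95  0.41  0.39  1.75 -0.18  1.02 -1.15]
turn units [0.   0.   0.05] shift after turn [ 0. -0.  2.]
```

Emit:
step_arm --increments '[[[0,0,0.4],[0,0,0],100],[[0,0,0.4],[0,0,0],100],[[0,0,0.3],[0,0,0],100],[[0,0,0.2],[0,0,0],100],[[0,0,0.2],[0,0,0],100],[[0,0,0.2],[0,0,0],100],[[0,0,0.2],[0,0,0],100],[[0,0,0.07],[0,0,0],100]]'

```text
clock: 31.2
eef_pos: [0.4969, 0.3228, 0.1628]
ee_rot: [0.0, 0.897, 0.443, -0.001]
contact_force: [-0.1, -0.7, 0.2]
finger_gap: 0.0853
```

Emit:
step_arm --increments '[[[0,0,0],[0,0,0],50],[[0,0,0],[0,0,0],50],[[0,0,0],[0,0,0],50],[[0,0,0],[0,0,0],50],[[0,0,0],[0,0,0],50],[[0,0,0],[0,0,0],50]]'

```text
clock: 31.8
eef_pos: [0.4975, 0.323, 0.1642]
ee_rot: [-0.0, 0.897, 0.443, 0.0]
contact_force: [0.5, 0.1, 1.7]
finger_gap: 0.0738
```

Emit:
step_arm --increments '[[[0,0,0],[0,0,-0.7],50],[[0,0,0],[0,0,-0.7],50],[[0,0,0],[0,0,-0.7],50],[[0,0,0],[0,0,-0.7],50],[[0,0,0],[0,0,-0.7],50],[[0,0,0],[0,0,-0.7],50],[[0,0,0],[0,0,-0.7],50],[[0,0,0],[0,0,-0.5],50]]'

```text
clock: 32.6
eef_pos: [0.4984, 0.3229, 0.1642]
ee_rot: [0.0, 0.67, 0.742, 0.001]
contact_force: [4.4, 0.0, -1.6]
finger_gap: 0.0735
```

Emit:
step_arm --increments '[[[0,0,0],[0,0,0],50],[[0,0,0],[0,0,0],50],[[0,0,-0.1],[0,0,0],50],[[0,0,-0.1],[0,0,0],50],[[0,0,-0.1],[0,0,0],50],[[0,0,-0.1],[0,0,0],50],[[0,0,0],[0,0,0],50]]'

```text
clock: 33.3
eef_pos: [0.4967, 0.3232, 0.1843]
ee_rot: [-0.0, 0.671, 0.742, -0.0]
contact_force: [-0.2, 0.5, -2.8]
finger_gap: 0.0733
```

Run:
```python
from h import *
to((.565,.13,.2895),45)
f=robot.grab_frame("side");z=robot.observe()["eef_pos"][2];cup(f,rz=z-.048)
```

```text
shift units [-3.98  0.97 -2.11] jaw 5.7 tilt z [-0.001  0.    -1.   ] pos [0.4967 0.3232 0.1843] F [-0.2  0.5 -2.8] gap 0.0733 t 33.3 q [-0.77  0.48  0.16  1.81 -0.1   0.86 -0.47]
turn units [-0.   -0.   -4.91] shift after turn [-3.7  -1.77 -2.1 ]
rim z 0.1353263924561282 225 ((0.4968484938144684, 0.320608913898468), 0.04126496613025665) handle {220: 14, 230: 33}
220 230.88717793519163 [0.45945087 0.27785744 0.10334698]
230 230.88717793519163 [0.45945087 0.27785744 0.10334698]
```

Cup2 is free: 20 mm of lift at only its own weight. Carrying it to the bench spot.

Emit:
step_arm --increments '[[[0,0,-0.4],[0,0,0],50],[[0,0,-0.5],[0,0,0],50],[[0,0,-0.4],[0,0,0],50],[[0,0,0],[0,0,-1],50],[[0,0,0],[0,0,-1],50],[[0,0,0],[0,0,-1],50],[[0,0,0],[0,0,-1],50],[[0,0,0],[0,0,-0.9],50]]'

```text
clock: 34.15
eef_pos: [0.4967, 0.3228, 0.2485]
ee_rot: [-0.0, 0.381, 0.925, -0.0]
contact_force: [-0.3, -0.4, -1.8]
finger_gap: 0.073
```

Emit:
step_arm --increments '[[[-0.4,-0.2,0],[0,0,0],50],[[-0.6,-0.28,0],[0,0,0],50],[[-0.6,-0.28,0],[0,0,0],50],[[-0.6,-0.28,0],[0,0,0],50],[[-0.6,-0.28,0],[0,0,0],50],[[-0.6,-0.28,0],[0,0,0],50],[[-0.3,-0.17,0],[0,0,0],50],[[0,0,0],[0,0,0],50]]'

```text
clock: 34.95
eef_pos: [0.5657, 0.1258, 0.2485]
ee_rot: [0.0, 0.386, 0.923, -0.001]
contact_force: [-0.8, 0.0, -1.4]
finger_gap: 0.0734
```

Run:
```python
from h import *
to((.565,.13,.153),45)
f=robot.grab_frame("side");z=robot.observe()["eef_pos"][2];cup(f,rz=z-.048)
```

```text
shift units [0.07 0.05 1.91] jaw 44.6 tilt z [-0.001 -0.002 -1.   ] pos [0.5657 0.1258 0.2485] F [-0.8  0.  -1.4] gap 0.0734 t 34.95 q [-0.37  0.39  0.09  1.78 -0.04  0.98  0.51]
turn units [-0.01  0.01 -0.05] shift after turn [0.07 0.05 1.91]
rim z 0.20077483803342488 205 ((0.5651438236236572, 0.12806639075279236), 0.04173482581973076) handle {260: 65}
260 266.6465804494047 [0.56169077 0.06701993 0.16801898]
```

Emit:
step_arm --increments '[[[0.04,0.03,0.4],[0,0,0],50],[[0.03,0.02,0.4],[0,0,0],50],[[0,0,0.4],[0,0,0],50],[[0,0,0.3],[0,0,0],50],[[0,0,0.2],[0,0,0],50],[[0,0,0.17],[0,0,0],50],[[0,0,0],[0,0,0],50],[[0,0,0],[0,0,0],50]]'

```text
clock: 35.8
eef_pos: [0.5648, 0.1341, 0.1557]
ee_rot: [0.0, 0.383, 0.924, 0.0]
contact_force: [-0.5, -0.3, -2.1]
finger_gap: 0.0733
```

Emit:
step_arm --increments '[[[0,0,0.04],[0,0,0],50],[[0,0,0.02],[0,0,0],50],[[0,0,0],[0,0,0],50],[[0,0,0],[0,0,0],50]]'

```text
clock: 36.2
eef_pos: [0.5647, 0.1337, 0.1526]
ee_rot: [0.0, 0.383, 0.924, 0.0]
contact_force: [-0.2, 0.4, -2.5]
finger_gap: 0.0732
```

Emit:
step_arm --increments '[[[0,0,0.02],[0,0,0],50],[[0,0,0.01],[0,0,0],50],[[0,0,0],[0,0,0],50]]'

```text
clock: 36.5
eef_pos: [0.5651, 0.1335, 0.1521]
ee_rot: [0.001, 0.383, 0.924, 0.0]
contact_force: [-2.1, -0.7, 7.6]
finger_gap: 0.0733
```

Emit:
step_arm --increments '[[[0,0,0],[0,0,0],100],[[0,0,0],[0,0,0],100],[[0,0,0],[0,0,0],100],[[0,0,0],[0,0,0],100],[[0,0,-0.3],[0,0,0],100],[[0,0,-0.5],[0,0,0],100],[[0,0,-0.5],[0,0,0],100],[[0,0,-0.5],[0,0,0],100]]'

```text
clock: 37.3
eef_pos: [0.5645, 0.1337, 0.2417]
ee_rot: [-0.0, 0.383, 0.924, -0.0]
contact_force: [0.5, -0.3, 0.3]
finger_gap: 0.0851
```

Emit:
step_arm --increments '[[[0,0,0],[0,0,-1],35],[[0,0,0],[0,0,-1],35],[[0,0,0],[0,0,-1],35],[[0,0,0],[0,0,-1],35],[[0,0,0],[0,0,-1],35],[[0,0,0],[0,0,-0.6],35],[[0,0.33,0],[0,0,0],35],[[0,0.33,0],[0,0,0],35]]'

```text
clock: 38.1
eef_pos: [0.5648, 0.1678, 0.2409]
ee_rot: [-0.0, 0.004, 1.0, 0.0]
contact_force: [-1.1, 0.9, -0.5]
finger_gap: 0.0299
```

Run:
```python
from h import *
p=np.array([.5647,.1337])
to((.5647,.1667,.163),90)
f=robot.grab_frame("side")
w=cloud(f).reshape(-1,3);d=w[:,:2]-p;r=np.hypot(*d.T)
k=(r<.045)&(abs(w[:,2]-.104)<.008);print("rim",k.sum(),np.median(w[k,2]),cv2.minEnclosingCircle(w[k,:2].astype(np.float32)))
```

```text
shift units [ 0.   -0.02  1.56] jaw 89.5 tilt z [-0.     0.001 -1.   ] pos [0.5648 0.1678 0.2409] F [-1.1  0.9 -0.5] gap 0.0299 t 38.1 q [-0.3   0.41 -0.09  1.75  0.04  0.98  1.15]
turn units [ 0.   -0.   -0.06] shift after turn [ 0.   -0.02  1.56]
rim 302 0.10334867646359452 ((0.5628694295883179, 0.1342063993215561), 0.038663532584905624)
```

Emit:
step_arm --increments '[[[0,0,0.3],[0,0,0],35],[[0,0,0.3],[0,0,0],35],[[0,0,0.25],[0,0,0],35],[[0,0,0.25],[0,0,0],35],[[0,0,0.25],[0,0,0],35],[[0,0,0.21],[0,0,0],35],[[0,0,0],[0,0,0],35],[[0,0,0],[0,0,0],35]]'

```text
clock: 38.95
eef_pos: [0.5649, 0.1667, 0.1628]
ee_rot: [-0.0, 0.002, 1.0, -0.0]
contact_force: [-0.8, 0.1, 0.1]
finger_gap: 0.0295
```

Emit:
step_arm --increments '[[[0,0,0],[0,0,0],0],[[0,0,0],[0,0,0],0],[[0,0,0],[0,0,0],0],[[0,0,0],[0,0,0],0],[[0,0,0],[0,0,0],0],[[0,0,0],[0,0,0],0]]'

```text
clock: 39.55
eef_pos: [0.565, 0.1673, 0.1634]
ee_rot: [0.001, 0.002, 1.0, 0.0]
contact_force: [-0.2, 3.2, 4.4]
finger_gap: 0.0071
```

Emit:
step_arm --increments '[[[0,0,-0.1],[0,0,0],0],[[0,0,-0.2],[0,0,0],0],[[0,0,-0.3],[0,0,0],0],[[0,0,-0.4],[0,0,0],0],[[0,0,-0.5],[0,0,0],0],[[0,0,-0.5],[0,0,0],0],[[0,0,-0.5],[0,0,0],0],[[0,0,-0.22],[0,0,0],0]]'

```text
clock: 40.35
eef_pos: [0.5653, 0.1663, 0.3016]
ee_rot: [0.001, 0.003, 1.0, 0.0]
contact_force: [0.5, -1.0, -3.1]
finger_gap: 0.007
```

Emit:
step_arm --increments '[[[0,0,0],[0,0,0],0],[[0,0,0],[0,0,0],0],[[0,0,0],[0,0,0],0]]'

```text
clock: 40.65
eef_pos: [0.5641, 0.1664, 0.2973]
ee_rot: [-0.001, 0.002, 1.0, -0.0]
contact_force: [0.2, 0.2, -3.0]
finger_gap: 0.0072
```

Run:
```python
from h import *
np.set_printoptions(precision=4,suppress=True)
to((.60,.145,.30),90)
f=robot.grab_frame("side");z=robot.observe()["eef_pos"][2];cup2(f,rz=z-.059)
```

```text
shift units [-0.72 -0.42 -0.06] jaw 89.7 tilt z [-0.003 -0.001 -1.   ] pos [0.5641 0.1664 0.2973] F [ 0.2  0.2 -3. ] gap 0.0072 t 40.65 q [-0.3   0.36 -0.09  1.69  0.04  1.1   1.16]
turn units [-0.01 -0.02 -0.03] shift after turn [-0.72 -0.43 -0.05]
rim 338 0.2366971685723711 [[0.5267414679802946, 0.09459522604497012], [0.5964079480919464, 0.15249362478048817]] plane slope x,y [-0.0093  0.0663  0.2329]
handle n 69 med [0.5627 0.0731 0.2029] y 0.06593178847091286 0.0870586829173422 z 0.17341488392618298 0.22448218188234714
top bar 14 [0.5636 0.0836 0.2214] 0.22448218188234714
```

Emit:
step_arm --increments '[[[-0.2,-0.1,-0.07],[0,0,0],0],[[-0.2,-0.1,0],[0,0,0],0],[[-0.2,-0.1,0],[0,0,0],0],[[-0.12,-0.1,0],[0,0,0],0],[[0,0,0],[0,0,0],0],[[0,0,0],[0,0,0],0],[[0,0,0],[0,0,0],0]]'

```text
clock: 41.4
eef_pos: [0.6003, 0.1469, 0.3023]
ee_rot: [-0.0, 0.002, 1.0, 0.0]
contact_force: [0.5, 0.2, -2.4]
finger_gap: 0.0072
```

Run:
```python
from h import *
np.set_printoptions(precision=4,suppress=True)
to((.6595,.1465,.30),90)
f=robot.grab_frame("side");z=robot.observe()["eef_pos"][2];cup2(f,rz=z-.059)
w=cloud(f).reshape(-1,3);k=(w[:,0]>.63)&(w[:,0]<.645)&(abs(w[:,1]-.065)<.015)&(w[:,2]>.18)&(w[:,2]<.225);print("tip",k.sum(),np.median(w[k],0),np.percentile(w[k],[5,95],axis=0))
```

```text
shift units [-1.18 -0.    0.05] jaw 89.8 tilt z [-0.  0. -1.] pos [0.6003 0.1469 0.3023] F [ 0.5  0.2 -2.4] gap 0.0072 t 41.4 q [-0.26  0.4  -0.08  1.61  0.03  1.13  1.22]
turn units [ 0.   -0.   -0.03] shift after turn [-1.18 -0.01  0.05]
rim 334 0.241380597033514 [[0.5631170022650884, 0.07538621880367727], [0.6330698569273634, 0.13298772684392637]] plane slope x,y [-0.0068  0.0765  0.2371]
handle n 115 med [0.6016 0.0608 0.2099] y 0.04832543063259953 0.07439515324523571 z 0.1799655832560798 0.23343116182064527
top bar 15 [0.6006 0.0648 0.2254] 0.23005527786870938
tip 33 [0.6404 0.0631 0.2086] [[0.6346 0.0603 0.1943]
 [0.6445 0.0679 0.2167]]
```

Emit:
step_arm --increments '[[[-0.15,0,0.05],[0,0,0],0],[[-0.15,0,0],[0,0,0],0],[[-0.15,0,0],[0,0,0],0],[[-0.15,0,0],[0,0,0],0],[[-0.15,0,0],[0,0,0],0],[[-0.15,0,0],[0,0,0],0],[[-0.15,0,0],[0,0,0],0],[[-0.13,-0.01,0],[0,0,0],0]]'

```text
clock: 42.25
eef_pos: [0.6599, 0.1461, 0.2996]
ee_rot: [-0.001, 0.002, 1.0, 0.0]
contact_force: [-1.9, 0.5, -2.3]
finger_gap: 0.0071
```

Emit:
step_arm --increments '[[[0,0,0],[0,0,0],0],[[0,0,0],[0,0,0],0]]'

```text
clock: 42.45
eef_pos: [0.6595, 0.1457, 0.2995]
ee_rot: [-0.0, 0.002, 1.0, -0.0]
contact_force: [-1.9, -0.5, -3.5]
finger_gap: 0.0069
```

Run:
```python
from h import *
np.set_printoptions(precision=4,suppress=True)
to((.6595,.1465,.30),90)
f=robot.grab_frame("side");z=robot.observe()["eef_pos"][2];cup2(f,rz=z-.059)
```

```text
shift units [ 0.    0.02 -0.01] jaw 89.7 tilt z [-0.001 -0.    -1.   ] pos [0.6595 0.1457 0.2995] F [-1.9 -0.5 -3.5] gap 0.0069 t 42.45 q [-0.25  0.5  -0.07  1.46  0.03  1.18  1.25]
turn units [-0.   -0.01 -0.03] shift after turn [ 0.    0.02 -0.01]
rim 319 0.23870612904172628 [[0.621845447831722, 0.07077903624974854], [0.692231524348724, 0.13170665714953203]] plane slope x,y [0.0001 0.0515 0.2328]
handle n 230 med [0.6698 0.0637 0.1999] y 0.04796901743525328 0.08223443631634009 z 0.17336123558789618 0.23035223272082694
top bar 23 [0.6607 0.0623 0.2214] 0.2290117678853021
```

Emit:
step_arm --increments '[[[0,0,0.1],[0,0,0],0],[[0,0,0.1],[0,0,0],0],[[0,0,0.1],[0,0,0],0],[[0,0,0.1],[0,0,0],0],[[0,0,0],[0,0,0],0]]'

```text
clock: 43.0
eef_pos: [0.6595, 0.1457, 0.2788]
ee_rot: [-0.0, 0.002, 1.0, -0.0]
contact_force: [-0.2, -0.6, -3.5]
finger_gap: 0.0073
```

Emit:
step_arm --increments '[[[0,0,0.06],[0,0,0],0],[[0,0,0.06],[0,0,0],0],[[0,0,0.03],[0,0,0],0],[[0,0,0],[0,0,0],0],[[0,0,0],[0,0,0],0]]'

```text
clock: 43.5
eef_pos: [0.6598, 0.146, 0.2728]
ee_rot: [0.0, 0.002, 1.0, 0.0]
contact_force: [0.5, 0.9, -0.4]
finger_gap: 0.0068
```

Run:
```python
from h import *
to((.6595,.1465,.30),90)
f=robot.grab_frame("side")
x,y=map(int,proj(f,np.array([.66,.085,.2])));cv2.imwrite("pics/s12.png",cv2.resize(f["pixels"][y-45:y+45,x-60:x+50],None,fx=6,fy=6,interpolation=cv2.INTER_CUBIC))
```

```text
shift units [ 0.01  0.01 -0.54] jaw 89.7 tilt z [ 0.001  0.    -1.   ] pos [0.6598 0.146  0.2728] F [ 0.5  0.9 -0.4] gap 0.0068 t 43.5 q [-0.25  0.52 -0.07  1.49  0.04  1.12  1.25]
turn units [ 0.    0.01 -0.03] shift after turn [ 0.01  0.01 -0.54]
```

View pics/s12.png

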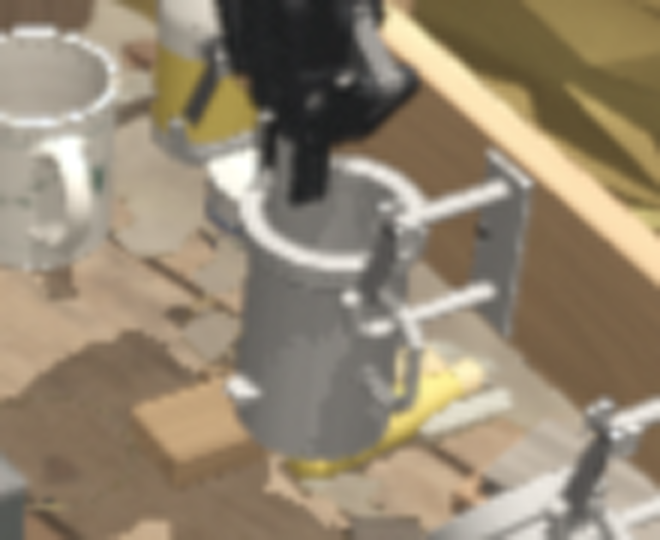

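Latch 2 is shut, from (390,225) to the tip at (360,300), with the bar on the rod. I'll release and re-measure the cover.

Emit:
step_arm --increments '[[[0,0,0],[0,0,0],35],[[0,0,0],[0,0,0],35],[[0,0,0],[0,0,0],35],[[0,0,-0.3],[0,0,0],35],[[0,0,-0.5],[0,0,0],35],[[0,0,-0.5],[0,0,0],35],[[0,0,0],[0,0,0],35],[[0,0,0],[0,0,0],35]]'

```text
clock: 44.35
eef_pos: [0.6599, 0.1458, 0.3389]
ee_rot: [0.001, 0.002, 1.0, 0.0]
contact_force: [0.2, -0.3, -0.0]
finger_gap: 0.0301
```

Emit:
step_arm --increments '[[[0.6,0.2,0],[0,0,0],35],[[0.8,0.3,0],[0,0,0],35],[[0.8,0.3,0],[0,0,0],35],[[0.8,0.5,0],[0,0,0],35],[[0.6,0.8,0],[0,0,0],35],[[0,0.8,0],[0,0,0],35],[[0,0.8,0],[0,0,0],35],[[0,0.8,0],[0,0,0],35]]'

```text
clock: 45.15
eef_pos: [0.48, 0.3728, 0.337]
ee_rot: [-0.0, 0.002, 1.0, -0.0]
contact_force: [0.4, 0.5, -0.3]
finger_gap: 0.0299
```

Run:
```python
from h import *
np.set_printoptions(precision=4,suppress=True)
to((.33,.29,.2),0)
for c in ("side","top"):
    f=robot.grab_frame(c);cv2.imwrite(f"pics/{c}13.png",f["pixels"])
    w=cloud(f).reshape(-1,3)
    hb=w[(w[:,2]>.044)&(w[:,2]<.066)&(w[:,0]>.2)&(w[:,0]<.42)&(w[:,1]>.17)&(w[:,1]<.47)]
    print(c,"bar",len(hb),cv2.minAreaRect(hb[:,:2].astype(np.float32)) if len(hb)>5 else 0,hb.mean(0) if len(hb) else 0)
    h=w[(abs(w[:,2]-.014)<.005)&(w[:,0]>.2)&(w[:,0]<.43)&(w[:,1]>.1)&(w[:,1]<.52)][:,:2].astype(np.float32)
    print("sheet",len(h),cv2.minAreaRect(h),np.percentile(h,[1,99],axis=0))
    for n in("cover_grip","cup2_eye","deck_top"):
        for r in robot.landmark_of(n,f)[:2]: print(n,np.round(r["position"]),round(r["p"],2),world(f,r["position"]))
    d=w[(w[:,0]>.38)&(w[:,0]<.6)&(w[:,1]>.12)&(w[:,1]<.5)&(abs(w[:,2]-.048)<.003)][:,:2].astype(np.float32);print("deck",len(d),cv2.minAreaRect(d))
```

```text
shift units [ 2.99 -1.67  2.74] jaw 89.7 tilt z [-0.001 -0.001 -1.   ] pos [0.48   0.3728 0.337 ] F [ 0.4  0.5 -0.3] gap 0.0299 t 45.15 q [-0.6   0.37 -0.19  1.59  0.07  1.2   0.76]
turn units [-0.01  0.   11.22] shift after turn [-1.66 -3.    2.74]
side bar 115 ((0.33047544956207275, 0.29228270053863525), (0.10823981463909149, 0.010837526991963387), 86.4526596069336) [0.3298 0.2867 0.0544]
sheet 2618 ((0.31894591450691223, 0.33246999979019165), (0.22438697516918182, 0.37314867973327637), 0.6809972524642944) [[0.2174 0.1522]
 [0.4034 0.5101]]
cover_grip [244. 276.] 0.7 [0.3264 0.2869 0.0538]
cup2_eye [402. 247.] 0.82 [0.6577 0.0667 0.1951]
cup2_eye [258. 229.] 0.53 [0.4444 0.5195 0.0127]
deck_top [298. 250.] 0.66 [0.5114 0.3601 0.0219]
deck 1108 ((0.49921438097953796, 0.32215380668640137), (0.105438731610775, 0.28981664776802063), 4.476517677307129)
top bar 0 0 0
sheet 1873 ((0.3307764530181885, 0.3186059594154358), (0.1726066768169403, 0.42886343598365784), 12.599298477172852) [[0.2123 0.1098]
 [0.4286 0.5113]]
cup2_eye [373. 168.] 0.79 [0.6665 0.08   0.176 ]
cup2_eye [392. 213.] 0.3 [0.5707 0.0147 0.0316]
deck_top [276. 242.] 0.69 [0.5012 0.3278 0.0113]
deck 985 ((0.5043025612831116, 0.2542628347873688), (0.2828797996044159, 0.12482714653015137), 83.49130249023438)
```

The cover hasn't moved (bar at 0.330, 0.292 in the side frame, same as before) and cup2's eye is on hook 2. Going to the cover's handle.

Emit:
step_arm --increments '[[[0,0,0],[0,0,1],50],[[0,0,0],[0,0,1],50],[[0,0,0],[0,0,1],50],[[0,0,0],[0,0,1],50],[[0,0,0],[0,0,1],50],[[0,0,0],[0,0,1],50],[[0,0,0],[0,0,1],50],[[0,0,0],[0,0,1],50]]'

```text
clock: 46.35
eef_pos: [0.4811, 0.3703, 0.3377]
ee_rot: [0.0, 0.535, 0.845, 0.0]
contact_force: [0.8, 0.5, -0.0]
finger_gap: 0.0426
```

Emit:
step_arm --increments '[[[0,0,0],[0,0,1],50],[[0,0,0],[0,0,1],50],[[0,0,0],[0,0,1],50],[[0,0,0],[0,0,0.6],50],[[-0.3,-0.6,0.3],[0,0,0],50],[[-0.3,-0.6,0.3],[0,0,0],50],[[-0.3,-0.6,0.3],[0,0,0],50],[[-0.3,-0.6,0.3],[0,0,0],50]]'

```text
clock: 47.15
eef_pos: [0.3568, 0.3164, 0.2771]
ee_rot: [0.0, 0.726, 0.687, 0.0]
contact_force: [-0.0, -0.4, -0.2]
finger_gap: 0.0426
```

Run:
```python
from h import *
to((.331,.295,.15),-3.2)
f=robot.grab_frame("side");w=cloud(f).reshape(-1,3)
hb=w[(w[:,2]>.044)&(w[:,2]<.066)&(w[:,0]>.2)&(w[:,0]<.42)&(w[:,1]>.17)&(w[:,1]<.47)];print(len(hb),cv2.minAreaRect(hb[:,:2].astype(np.float32)))
```

```text
shift units [-0.46 -0.49  2.54] jaw -3.2 tilt z [ 0.  0. -1.] pos [0.3568 0.3164 0.2771] F [-0.  -0.4 -0.2] gap 0.0426 t 47.15 q [-0.89  0.19  0.07  1.98 -0.02  0.97 -0.87]
turn units [ 0. -0.  0.] shift after turn [-0.46 -0.49  2.54]
113 ((0.3306117355823517, 0.2928837537765503), (0.10764598101377487, 0.01026997435837984), 87.27857208251953)
```

Emit:
step_arm --increments '[[[-0.23,-0.25,0.3],[0,0,0],50],[[-0.23,-0.24,0.5],[0,0,0],50],[[0,0,0.5],[0,0,0],50],[[0,0,0.5],[0,0,0],50],[[0,0,0.5],[0,0,0],50],[[0,0,0.4],[0,0,0],50],[[0,0,0.3],[0,0,0],50],[[0,0,0.3],[0,0,0],50]]'

```text
clock: 48.0
eef_pos: [0.3326, 0.2957, 0.112]
ee_rot: [0.0, 0.726, 0.687, 0.0]
contact_force: [-0.2, 0.2, 0.4]
finger_gap: 0.0425
```

Emit:
step_arm --increments '[[[0,0,0],[0,0,0],50],[[0,0,0],[0,0,0],0],[[0,0,0],[0,0,0],0],[[0,0,0],[0,0,0],0],[[0,0,0],[0,0,0],0],[[0,0,0],[0,0,0],0],[[0,0,0],[0,0,0],0]]'

```text
clock: 48.7
eef_pos: [0.3324, 0.2966, 0.1134]
ee_rot: [0.0, 0.726, 0.688, 0.001]
contact_force: [-0.0, -2.1, 7.2]
finger_gap: 0.0077
```

Emit:
step_arm --increments '[[[0,0,-0.1],[0,0,0],0],[[0,0,-0.2],[0,0,0],0],[[0,0,-0.4],[0,0,0],0],[[0,0,-0.4],[0,0,0],0],[[0,0,-0.4],[0,0,0],0],[[0,0,-0.3],[0,0,0],0],[[0,0,0],[0,0,0],0],[[0,0,0],[0,0,0],0]]'

```text
clock: 49.5
eef_pos: [0.3318, 0.2963, 0.2026]
ee_rot: [-0.0, 0.726, 0.688, 0.0]
contact_force: [-0.3, -0.3, -4.0]
finger_gap: 0.008
```

Run:
```python
from h import *
to((.4985,.323,.21),4.5)
for c in("side","top"):
    f=robot.grab_frame(c);w=cloud(f).reshape(-1,3);p=robot.observe()["eef_pos"];z=p[2]-.058
    h=w[(abs(w[:,2]-(z-.040))<.006)&(w[:,0]>.2)&(w[:,0]<.46)&(w[:,1]>.1)&(w[:,1]<.52)];print(c,len(h),cv2.minAreaRect(h[:,:2].astype(np.float32)),np.median(h[:,2]) if len(h) else 0)
    d=w[(w[:,0]>.38)&(w[:,0]<.6)&(w[:,1]>.12)&(w[:,1]<.5)&(abs(w[:,2]-.048)<.003)][:,:2].astype(np.float32);print("deck",len(d),cv2.minAreaRect(d))
```

```text
shift units [ 0.71  3.3  -0.15] jaw -3.1 tilt z [ 0.     0.001 -1.   ] pos [0.3318 0.2963 0.2026] F [-0.3 -0.3 -4. ] gap 0.008 t 49.5 q [-0.89  0.23  0.06  2.13 -0.02  0.78 -0.87]
turn units [ 0.   -0.   -0.94] shift after turn [ 0.27  3.36 -0.15]
side 2811 ((0.3312525153160095, 0.29565197229385376), (0.3062332570552826, 0.12064147740602493), 87.0801773071289) 0.10502737385286609
deck 1086 ((0.49944165349006653, 0.3222588896751404), (0.10612655431032181, 0.29017895460128784), 4.426812648773193)
top 3703 ((0.3327949345111847, 0.28179842233657837), (0.18382608890533447, 0.35513943433761597), 10.528558731079102) 0.10428364463725259
deck 1651 ((0.4972369074821472, 0.29574349522590637), (0.35318419337272644, 0.12943468987941742), 88.80532836914062)
```

Emit:
step_arm --increments '[[[0.2,0,0],[0,0,0],0],[[0.2,0,0],[0,0,0],0],[[0.1,0,0],[0,0,0],0],[[0,0,0],[0,0,-0.3],0],[[0,0,0],[0,0,-0.4],0],[[0,0,0],[0,0,-0.22],0],[[0,0,0],[0,0,0],0]]'

```text
clock: 50.3
eef_pos: [0.3332, 0.3217, 0.2022]
ee_rot: [-0.0, 0.68, 0.733, -0.0]
contact_force: [-0.3, 0.4, -3.8]
finger_gap: 0.0075
```

Run:
```python
from h import *
to((.4995,.323,.18))
```

```text
shift units [-0.22  3.32  0.44] jaw 4.3 tilt z [-0. -0. -1.] pos [0.3332 0.3217 0.2022] F [-0.3  0.4 -3.8] gap 0.0075 t 50.3 q [-0.9   0.26  0.03  2.09 -0.01  0.79 -0.79]
```

Emit:
step_arm --increments '[[[-0.02,0.3,0],[0,0,0],0],[[-0.03,0.5,0],[0,0,0],0],[[-0.03,0.5,0],[0,0,0],0],[[-0.04,0.5,0],[0,0,0],0],[[-0.04,0.5,0],[0,0,0],0],[[-0.03,0.5,0],[0,0,0],0],[[-0.02,0.35,0],[0,0,0],0],[[-0.01,0.17,0],[0,0,0],0]]'

```text
clock: 51.1
eef_pos: [0.5022, 0.3221, 0.2021]
ee_rot: [0.001, 0.681, 0.732, 0.0]
contact_force: [-0.2, -0.1, -3.6]
finger_gap: 0.0077
```

Emit:
step_arm --increments '[[[0,0,0.2],[0,0,0],0],[[0,0,0.2],[0,0,0],0],[[0,0,0],[0,0,0],0],[[0,0,0],[0,0,0],0]]'

```text
clock: 51.5
eef_pos: [0.4986, 0.323, 0.1818]
ee_rot: [-0.0, 0.68, 0.733, -0.001]
contact_force: [-0.1, 0.2, -2.9]
finger_gap: 0.0073
```

Run:
```python
from h import *
to((.4995,.323,.15))
f=robot.grab_frame("side");w=cloud(f).reshape(-1,3);p=robot.observe()["eef_pos"]
h=w[(abs(w[:,2]-(p[2]-.0976))<.005)&(w[:,0]>.40)&(w[:,0]<.6)&(w[:,1]>.14)&(w[:,1]<.49)];print(len(h),cv2.minAreaRect(h[:,:2].astype(np.float32)),np.median(h[:,2]),np.linalg.lstsq(np.c_[h[:,:2],np.ones(len(h))],h[:,2],rcond=None)[0])
```

```text
shift units [-0.    0.02  0.64] jaw 4.3 tilt z [-0.001 -0.001 -1.   ] pos [0.4986 0.323  0.1818] F [-0.1  0.2 -2.9] gap 0.0073 t 51.5 q [-0.71  0.49  0.07  1.8  -0.05  0.86 -0.54]
2513 ((0.49692851305007935, 0.3217213749885559), (0.12155992537736893, 0.3068142831325531), 4.610056400299072) 0.08393982825538082 [ 0.00155611 -0.0010864   0.08352627]
```

Emit:
step_arm --increments '[[[0.01,0.04,0],[0,0,0],0],[[0,0,0.15],[0,0,0],0],[[0,0,0.15],[0,0,0],0],[[0,0,0.1],[0,0,0],0],[[0,0,0.06],[0,0,0],0],[[0,0,0],[0,0,0],0],[[0,0,0],[0,0,0],0]]'

```text
clock: 52.25
eef_pos: [0.5017, 0.3235, 0.1594]
ee_rot: [-0.0, 0.68, 0.733, -0.0]
contact_force: [0.2, 0.1, -3.3]
finger_gap: 0.0077
```

Emit:
step_arm --increments '[[[0,0,0.06],[0,0,0],0],[[0,0,0.06],[0,0,0],0],[[0,0,0],[0,0,0],0],[[0,0,0],[0,0,0],0]]'

```text
clock: 52.65
eef_pos: [0.5016, 0.3235, 0.1533]
ee_rot: [-0.0, 0.68, 0.733, -0.0]
contact_force: [0.7, 0.7, -3.5]
finger_gap: 0.0074
```

Emit:
step_arm --increments '[[[0,0,0.04],[0,0,0],0],[[0,0,0.03],[0,0,0],0],[[0,0,0],[0,0,0],0],[[0,0,0],[0,0,0],0]]'

```text
clock: 53.05
eef_pos: [0.5016, 0.3235, 0.1499]
ee_rot: [-0.0, 0.68, 0.733, -0.0]
contact_force: [0.2, -0.0, -3.6]
finger_gap: 0.0077
```

Run:
```python
from h import *
to((.4995,.323,.15))
f=robot.grab_frame("side");w=cloud(f).reshape(-1,3);p=robot.observe()["eef_pos"]
h=w[(abs(w[:,2]-(p[2]-.0976))<.005)&(w[:,0]>.40)&(w[:,0]<.6)&(w[:,1]>.14)&(w[:,1]<.49)];print(len(h),cv2.minAreaRect(h[:,:2].astype(np.float32)),np.median(h[:,2]),np.linalg.lstsq(np.c_[h[:,:2],np.ones(len(h))],h[:,2],rcond=None)[0])
```

```text
shift units [-0.01 -0.04 -0.  ] jaw 4.3 tilt z [-0.  0. -1.] pos [0.5016 0.3235 0.1499] F [ 0.2 -0.  -3.6] gap 0.0077 t 53.05 q [-0.71  0.53  0.07  1.81 -0.05  0.8  -0.54]
2301 ((0.5003970265388489, 0.32179778814315796), (0.12251468747854233, 0.30533069372177124), 4.333559036254883) 0.05212790141292567 [ 0.00255346 -0.00101352  0.05109323]
```

Emit:
step_arm --increments '[[[0,0,0.03],[0,0,0],0],[[0,0,0.02],[0,0,0],0],[[0,0,0],[0,0,0],0],[[0,0,0],[0,0,0],0]]'

```text
clock: 53.5
eef_pos: [0.5017, 0.3235, 0.1494]
ee_rot: [-0.0, 0.68, 0.733, 0.0]
contact_force: [-5.0, -4.0, 14.3]
finger_gap: 0.0077
```

Seated at 0.1494 as predicted, with 14 N upward. I'll release, rise and check.

Emit:
step_arm --increments '[[[0,0,-0.02],[0,0,0],0],[[0,0,0],[0,0,0],50],[[0,0,0],[0,0,0],50],[[0,0,0],[0,0,0],50],[[0,0,0],[0,0,0],50],[[0,0,-0.4],[0,0,0],50],[[0,0,-0.8],[0,0,0],50],[[0,0,-0.8],[0,0,0],50]]'

```text
clock: 54.3
eef_pos: [0.5012, 0.3232, 0.2488]
ee_rot: [-0.0, 0.68, 0.733, -0.001]
contact_force: [0.6, 0.1, 1.1]
finger_gap: 0.0428
```

Emit:
step_arm --increments '[[[0.3,-0.5,-0.6],[0,0,0],50],[[0.6,-0.6,-0.2],[0,0,0],50],[[0.8,-0.6,0],[0,0,0],50],[[0.8,-0.6,0],[0,0,0],50],[[0.8,-0.4,0],[0,0,0],50],[[0.6,-0.3,0],[0,0,0],50],[[0,0,0],[0,0,0],50],[[0,0,0],[0,0,0],50]]'

```text
clock: 55.1
eef_pos: [0.3368, 0.5072, 0.2879]
ee_rot: [0.0, 0.679, 0.734, -0.0]
contact_force: [0.6, -0.4, -0.9]
finger_gap: 0.0428
```

Run:
```python
from h import *
np.set_printoptions(precision=4,suppress=True)
to((.5,.323,.15))
for c in("side","top"):
    f=robot.grab_frame(c);w=cloud(f).reshape(-1,3)
    h=w[(abs(w[:,2]-.051)<.007)&(w[:,0]>.40)&(w[:,0]<.6)&(w[:,1]>.14)&(w[:,1]<.50)];print(c,len(h),cv2.minAreaRect(h[:,:2].astype(np.float32)),np.median(h[:,2]),np.linalg.lstsq(np.c_[h[:,:2]-[.5,.32],np.ones(len(h))],h[:,2],rcond=None)[0])
    if c=="side": cv2.imwrite("pics/s14.png",cv2.resize(f["pixels"][170:370,200:480],None,fx=2.8,fy=2.8,interpolation=cv2.INTER_CUBIC))
    for n in("mug","sand_block","wood_block"):
        for r in robot.landmark_of(n,f)[:1]: print(n,round(r["p"],2),world(f,r["position"]))
```

```text
shift units [-3.92  2.97  2.76] jaw 4.4 tilt z [-0.    -0.001 -1.   ] pos [0.3368 0.5072 0.2879] F [ 0.6 -0.4 -0.9] gap 0.0428 t 55.1 q [-1.06  0.4   0.    1.66 -0.    1.09 -0.99]
side 2743 ((0.504320502281189, 0.32709044218063354), (0.12278879433870316, 0.3087764382362366), 4.50727653503418) 0.05165984771256893 [ 0.0006 -0.0001  0.0515]
mug 0.79 [0.6666 0.3635 0.0253]
sand_block 0.84 [ 0.5794 -0.0348  0.031 ]
wood_block 0.65 [0.4347 0.5154 0.0153]
top 4980 ((0.5037721991539001, 0.33055776357650757), (0.12020649760961533, 0.3028581142425537), 4.4167680740356445) 0.051917006057931814 [-0.0004 -0.0004  0.0518]
mug 0.76 [0.6734 0.3937 0.0268]
sand_block 0.73 [0.6467 0.1931 0.2172]
wood_block 0.73 [0.4393 0.5296 0.0245]
```

View pics/s14.png

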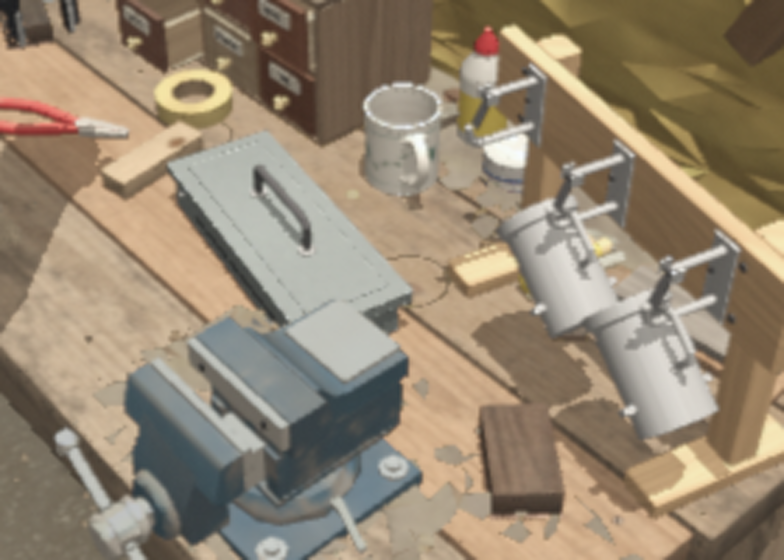

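```bash
python3 -c "
from h import *
print(robot.hand_in())"
```

```text
the job is handed in; nothing more can be done
None
```

The job is handed in at about 55 s of the 210 s. Both cups present hang on their own hooks with the latches shut behind the handles, and the cover is on the empty warmer. One moment may have broken the 40 N rule (see below).

- **What I did:** Cup1 and cup2 were there; the +y well was empty. I twisted each about 45° anticlockwise, drew it out and stood it on the bench. I regrasped it by the rim wall, hung it (cup1 on hook 1, cup2 on hook 2), and then put the cover on.
- **Cups:** The last picture shows both cups hanging tilted, with both latches shut.
- **Cover:** Both cameras show it level, with the sheet top at 52 mm (about 64 mm would mean the skirt was resting on the deck), so it is fully down. It shifted about 4–5 mm after release, within the skirt's play.
- **Other things:** The mug and wood block read in about the same places, within a few millimetres. The sanding block's readings disagree: the side camera gave about 10 mm of change, which I put down to the network. The top camera's pick for it was plainly wrong. It looks untouched in the picture, and nothing went near it.
- **What went wrong:** On the first try at hook 1, with a centred grip, the gripper's linkage pressed on the rail top with about 50 N upward (57 N in all) before I backed off. That may count against the 40 N limit for the gripper's body. The rim-wall regrasp removed the problem.

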